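Shake-test sealed housings and stack the sorted trays

ROBOT

A 6-joint arm with a two-finger parallel gripper is mounted at the origin on the work surface. World frame = base frame: x ahead of the robot, y to its left, z up, the work surface at z = 0. Lengths are in m, angles in rad, forces in N, time in s.
With the tool pointing down it reaches from about 0.375 to 0.9 m from the base axis. Payload 3.1 kg.
Tool frame: the origin (TCP) lies on the centre line of the jaws, within the pads' length; the fingertips stand bot.nose_length ahead of it and the grasp point (between the pads) is the TCP (bot.nose_length is the distance from the TCP to the fingertips, in m); z points along the fingers, x is the direction in which the jaws open and shut, and the axes are right-handed (so a half turn about z gives the same grasp; the last joint's range is limited). The gripper opens to 85 mm and grips with 20 to 120 N. Pads are 22 mm wide; open, the fingers measure 114 mm over their backs; the gripper's body (76 mm by 85 mm) begins 54 mm behind the grasp point. The pads swing forward as they close: fully open they stand 13 mm farther back than shut.
Start: joints at [-1.369, 0.527, 1.433, -0, 1.181, -0.178], TCP at [0.232, -0.58, 0.25] pointing down, gripper open.
Joint ranges: [-3.08, 3.08], [-0.75, 2.2], [0.22, 2.44], [-1.43, 4.57], [0, 2.65], [-2.85, 2.85]. Speed limits (rad/s): [2.79, 2.79, 3.14, 3.14, 3.14, 3.14].

INTERFACE

Orientations are given as a unit quaternion [x, y, z, w].
In Python, from station import bot gives the robot as it stands.
- The arm moves only by the tool jog_arm, never from a script. Its argument "series" is a list of rows, each a list of 3 entries, a list of its own where there are three numbers: the gripper's target within -1 to 1 (shut at 1, half-way at 0, fully open at -1), then the shift along the tool's x, y, z in mm, then the turn about the tool's z in degrees. A call has 1 to 12 rows; each row is the pose to reach, as a shift and turn from the pose commanded when the call began, along the tool's axes at that moment; what a row does not reach only later rows make up. A row lasts 1/10 s, in which the tool goes at most 50 mm and 8.59 degrees, less where a joint would pass 70% of its speed; a pose out of reach is approached as far as the arm can. A call with a gripper value outside its range is refused whole. The fingers move at their own pace and stop on an object; "grip_force" is the grip in N (left out, the last holds). Time passes only in rows, so rows that repeat a pose let the fingers close. It gives the time, the measured TCP pose, the force and the opening at its end, in the units of the state.
- bot.state(): the state, without advancing time (a new reading comes with each control period).
- bot.get_image(name): name is "scene" or "top"; returns a dict with "color" (480x640x3 uint8, red, green, blue), "fovy" (degrees; the focal length in pixels is half the picture's height over the tangent of half this angle, whatever the lens; pixels are square), "cx", "cy" (the principal point, pixels), "xyz" and "attitude" of the camera in the world. Camera axes: x right, y down, z forward; pixel columns grow to the right and rows downward; lengths in m; the calibration is good to about 2 mm. A picture is of the moment at which its call begins. There is no depth.
- bot.hand_in(): hands the job in, once; it reports no verdict.
The state is a dict: "time": time; "joints": joint angles; "dq": joint speeds; "joint_efforts": joint torques, N m; "eef_pos": TCP position; "tcp_rot": TCP orientation; "wrist_force": force on the tool from outside, world axes, zero at the start; "ft_torque": the same for the moment, N m; "finger_gap": opening from 0.0 (shut) to 1.0 (fully open).
Only numpy, scipy, OpenCV 4.12 (cv2) and the standard library are available. Lean on these libraries where they do the work, as an engineer would, in place of code of your own. Each camera call takes 0.05 s, during which the arm holds its last target.

TASK

Lift the small tray out of the big one it is nested in and put it aside. Gently shake every sealed housing to feel whether a loose ball rolls inside; lay the sound ones in the big tray, then set the small tray on top, turned half a turn from how it was nested so that its lugs rest on the big tray's rim, and have the rattling ones lying in the small tray. Leave the satellite model where it stands.

Things in the scene. Friction and masses are not known exactly. Their poses are not given: they have to be found in the camera images.
- housing_1_c (a point): one of the identical sealed bare-aluminium housings; one or two of those present rattle: in them a 29 mm, 160 g tungsten-alloy balance ball rolls up to 63 mm along the length when the housing is tipped by over 10 deg or jerked lengthwise (from end to end it shifts the moment by up to 0.1 N m); level and still, it stays where it is. The rest of the description is as for housing_2_c
- housing_2_c (a point): one of the identical sealed bare-aluminium housings (the number present varies): a closed square bar 104 mm long, 46 x 46 mm section, dark seam and screws near each end. Point: its centre, 23 mm above what it lies on; x along its length; any long face may be up. 0.19 to 0.54 kg, weight alone does not settle it. Some hide a loose ball that rolls along the length
- housing_3_c (a point): one of the identical sealed bare-aluminium housings (the number present varies): a closed square bar 104 mm long, 46 x 46 mm section, dark seam and screws near each end. Point: its centre, 23 mm above what it lies on; x along its length; any long face may be up. 0.19 to 0.54 kg, weight alone does not settle it. Some hide a loose ball that rolls along the length
- housing_4_c (a point): one of the identical sealed bare-aluminium housings (the number present varies): a closed square bar 104 mm long, 46 x 46 mm section, dark seam and screws near each end. Point: its centre, 23 mm above what it lies on; x along its length; any long face may be up. 0.19 to 0.54 kg, weight alone does not settle it. Some hide a loose ball that rolls along the length
- lower_tray: big grey tray, fast on the bench, 272 (x) x 160 (y) x 75 mm high, floor 5 mm thick, end walls 5 mm, long walls 8 mm (inside 262 x 144). Origin: centre of its underside, z up. In both long walls are notches 34 mm wide, 50 mm deep, centred at x = -100 and +55 mm. It stands on the left or right of the bench
- upper_tray: small grey tray, 250 (x) x 136 (y) x 60 mm, floor and walls 5 mm, 0.36 to 0.5 kg. Origin: centre of its underside, z up. On each long side two lugs 20 mm wide reach 12 mm out, underside 17 mm up, at x = -100 and +55. At first nested, axes as the big tray's, lugs in the notches, origin 8 mm up; turned half a turn they rest on the rim, origin 58 mm up. A rib halves it
- upper_grip (a point): grip of the small tray: the upright rib across its middle, 10 mm thick (along x), 80 mm long (along y) where it sticks up, top 92 mm above the tray's underside; the point lies on its centre line 80 mm above the underside; axes as the tray's. On each side of the rib is a compartment 115 x 126 mm inside
- upper_end (a point): middle of the small tray's end wall at its own -x end, half-way up; nested it is at the big tray's -x end, when stacked it must be at the big tray's +x end
- sheet: bare aluminium sheet 300 (x) x 190 (y) x 2 mm, fast on the bench, on the side where the big tray is not: a free place to put the small tray aside. Origin: centre of its underside
- satellite: small satellite model, black cube 100 mm in an aluminium frame on a 130 mm base plate, 130 mm high, 1.8 kg, at the far side; leave it alone. Origin: centre of its underside

How it is judged:
On the way, in this order (a step that is already met when the one before it is completed fails the run):
1. the small tray is out of the big tray and put aside (horizontal distance between upper_grip and lower_tray above 0.12 m), for 0.2 s.
2. every sound housing lies in the big tray (((x of housing_1_c in the frame of lower_tray between -0.125 and 0.125 m and y of housing_1_c in the frame of lower_tray between -0.066 and 0.066 m and z of housing_1_c in the frame of lower_tray between 0.015 and 0.045 m) or distance between ball_1_c0 and housing_1_c below 0.06 m) and ((x of housing_2_c in the frame of lower_tray between -0.125 and 0.125 m and y of housing_2_c in the frame of lower_tray between -0.066 and 0.066 m and z of housing_2_c in the frame of lower_tray between 0.015 and 0.045 m) or distance between ball_2_c0 and housing_2_c below 0.06 m) and ((x of housing_3_c in the frame of lower_tray between -0.125 and 0.125 m and y of housing_3_c in the frame of lower_tray between -0.066 and 0.066 m and z of housing_3_c in the frame of lower_tray between 0.015 and 0.045 m) or distance between ball_3_c0 and housing_3_c below 0.06 m) and x of housing_4_c in the frame of lower_tray between -0.125 and 0.125 m and y of housing_4_c in the frame of lower_tray between -0.066 and 0.066 m and z of housing_4_c in the frame of lower_tray between 0.015 and 0.045 m), for 0.2 s.
3. the small tray rests on the big tray's rim, turned half a turn (x of upper_grip in the frame of lower_tray between -0.014 and 0.014 m and y of upper_grip in the frame of lower_tray between -0.012 and 0.012 m and z of upper_grip in the frame of lower_tray between 0.134 and 0.143 m and angle between upper_tray's own z axis and vertical below 0.06 rad and x of upper_end in the frame of lower_tray above 0.09 m), for 0.3 s.
At the end, for the whole second after the job is handed in: The small tray rests level (3 deg) on the rim of the big tray, centred within 14 mm along and 12 mm across, turned half a turn from nested; every housing without a loose ball lies flat in the big tray, every housing with one lies flat in the small tray; all at rest (all of step 3 and ((x of housing_1_c in the frame of lower_tray between -0.125 and 0.125 m and y of housing_1_c in the frame of lower_tray between -0.066 and 0.066 m and z of housing_1_c in the frame of lower_tray between 0.015 and 0.045 m) or (x of housing_1_c in the frame of upper_tray between -0.118 and 0.118 m and y of housing_1_c in the frame of upper_tray between -0.06 and 0.06 m and z of housing_1_c in the frame of upper_tray between 0.015 and 0.045 m)) and ((x of housing_2_c in the frame of lower_tray between -0.125 and 0.125 m and y of housing_2_c in the frame of lower_tray between -0.066 and 0.066 m and z of housing_2_c in the frame of lower_tray between 0.015 and 0.045 m) or (x of housing_2_c in the frame of upper_tray between -0.118 and 0.118 m and y of housing_2_c in the frame of upper_tray between -0.06 and 0.06 m and z of housing_2_c in the frame of upper_tray between 0.015 and 0.045 m)) and ((x of housing_3_c in the frame of lower_tray between -0.125 and 0.125 m and y of housing_3_c in the frame of lower_tray between -0.066 and 0.066 m and z of housing_3_c in the frame of lower_tray between 0.015 and 0.045 m) or (x of housing_3_c in the frame of upper_tray between -0.118 and 0.118 m and y of housing_3_c in the frame of upper_tray between -0.06 and 0.06 m and z of housing_3_c in the frame of upper_tray between 0.015 and 0.045 m)) and x of housing_4_c in the frame of lower_tray between -0.125 and 0.125 m and y of housing_4_c in the frame of lower_tray between -0.066 and 0.066 m and z of housing_4_c in the frame of lower_tray between 0.015 and 0.045 m and (not (x of housing_1_c in the frame of upper_tray between -0.118 and 0.118 m and y of housing_1_c in the frame of upper_tray between -0.06 and 0.06 m and z of housing_1_c in the frame of upper_tray between 0.015 and 0.045 m) or distance between ball_1_c0 and housing_1_c below 0.06 m) and (not (x of housing_2_c in the frame of upper_tray between -0.118 and 0.118 m and y of housing_2_c in the frame of upper_tray between -0.06 and 0.06 m and z of housing_2_c in the frame of upper_tray between 0.015 and 0.045 m) or distance between ball_2_c0 and housing_2_c below 0.06 m) and (not (x of housing_3_c in the frame of upper_tray between -0.118 and 0.118 m and y of housing_3_c in the frame of upper_tray between -0.06 and 0.06 m and z of housing_3_c in the frame of upper_tray between 0.015 and 0.045 m) or distance between ball_3_c0 and housing_3_c below 0.06 m) and x of ball_1_c0 in the frame of upper_tray between -0.13 and 0.13 m and y of ball_1_c0 in the frame of upper_tray between -0.07 and 0.07 m and z of ball_1_c0 in the frame of upper_tray between 0 and 0.06 m and x of ball_2_c0 in the frame of upper_tray between -0.13 and 0.13 m and y of ball_2_c0 in the frame of upper_tray between -0.07 and 0.07 m and z of ball_2_c0 in the frame of upper_tray between 0 and 0.06 m and x of ball_3_c0 in the frame of upper_tray between -0.13 and 0.13 m and y of ball_3_c0 in the frame of upper_tray between -0.07 and 0.07 m and z of ball_3_c0 in the frame of upper_tray between 0 and 0.06 m and linear speed of each of housing_1, housing_2, housing_3, housing_4, upper_tray below 0.03 m/s); the robot touches nothing.
It fails at once if a housing is shaken violently: faster than 1.5 m/s while held ((linear speed of housing_1 above 1.5 m/s and contact force between the fingers and housing_1 above 1 N) or (linear speed of housing_2 above 1.5 m/s and contact force between the fingers and housing_2 above 1 N) or (linear speed of housing_3 above 1.5 m/s and contact force between the fingers and housing_3 above 1 N) or (linear speed of housing_4 above 1.5 m/s and contact force between the fingers and housing_4 above 1 N)).
It fails at once if the satellite model is shifted by more than 30 mm (distance of satellite from where it was at the start of the episode above 0.03 m).
Of housing_4, pen only 1 to 2 are there at a start; the rules pass over those that are not, and their reading is None.
Of ball_1, ball_2, ball_3 only 1 to 2 are there at a start; the rules pass over those that are not, and their reading is None.
At some moment in a run one of housing_1, housing_2, housing_3, housing_4 may be knocked a few centimetres aside while the robot is not near it.
Once in a run the grip may slacken for a moment while it holds something.
It also fails if it takes over 210 s, if anything falls off the work surface, if the arm or the gripper's body presses on something with over 40 N, if the wrist force passes 120 N, or if a joint passes its speed limit or range.

## Working session

There is one attempt and no reset: what is moved stays moved. The work goes in short steps, Python scripts to look and compute and a tool call to move; the robot and the scene stay as the last step left them, time stands still between calls to the robot, and variables do not carry over. Pictures are saved under pics/ and viewed, and the job is handed in when it is done.

Besides the shell and the picture viewer there is one more tool, called after "Request:" as name([rows], argument=value, ...), one row to a line, values as JSON. jog_arm: Moves the arm, as the interface text tells. Its arguments: {"type":"object","properties":{"series":{"type":"array","items":{"type":"array"}},"grip_force":{"type":"number"}},"required":["series"]}

```bash
ls; mkdir -p pics
python3 - <<'E'
from station import bot
import cv2
print(bot.state(), bot.nose_length)
for n in ("scene","top"):
    im=bot.get_image(n); cv2.imwrite(f"pics/{n}0.png",im["color"][:,:,::-1])
    print(n,{k:v for k,v in im.items() if k!="color"})
E
```

```text
pics
{'time': 0.0, 'joints': array([-1.36949049e+00,  5.28460411e-01,  1.43393802e+00, -2.86725954e-05,
        1.18140268e+00, -1.78477744e-01]), 'dq': array([-0.00035195, -0.00095378,  0.00023277, -0.00013792,  0.00109846,
        0.00110508]), 'joint_efforts': array([ 1.70340834e-03, -4.42346549e+01, -1.78026438e+01, -1.93400462e-05,
        8.30909761e-03,  9.59076019e-07]), 'eef_pos': array([ 0.23159157, -0.57975918,  0.24932576]), 'tcp_rot': array([ 8.27867124e-01, -5.60923173e-01, -7.98935581e-04, -7.62364522e-04]), 'wrist_force': array([ 0.84611996,  0.20563738, -0.0564989 ]), 'ft_torque': array([-0.01592294,  0.01556931, -0.00568533]), 'finger_gap': 1.0047565992269742} 0.019
scene {'fovy': 43.436744160529656, 'cx': 310.42622350565125, 'cy': 238.91729787221718, 'xyz': array([ 1.20638802, -0.90333222,  0.90592165]), 'attitude': array([ 0.8555627 ,  0.26531589, -0.13546029, -0.42340342])}
top {'fovy': 54.32320370616002, 'cx': 317.9784091745881, 'cy': 244.48482170920397, 'xyz': array([ 0.5279752 , -0.0267244 ,  1.17076919]), 'attitude': array([ 0.70741375, -0.70567188,  0.02104152, -0.03391532])}
```

View pics/scene0.png

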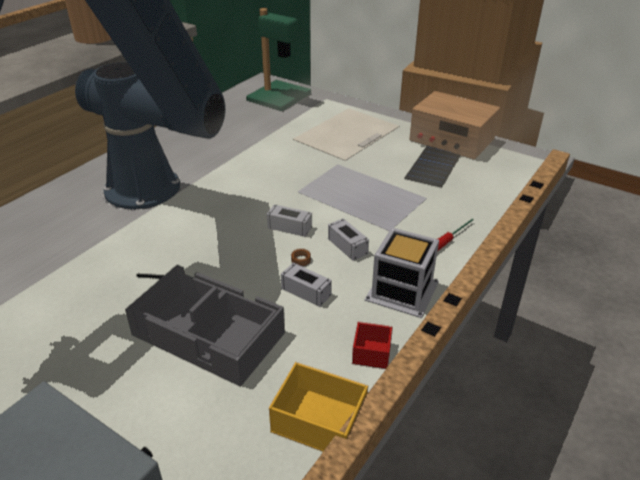

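View pics/top0.png

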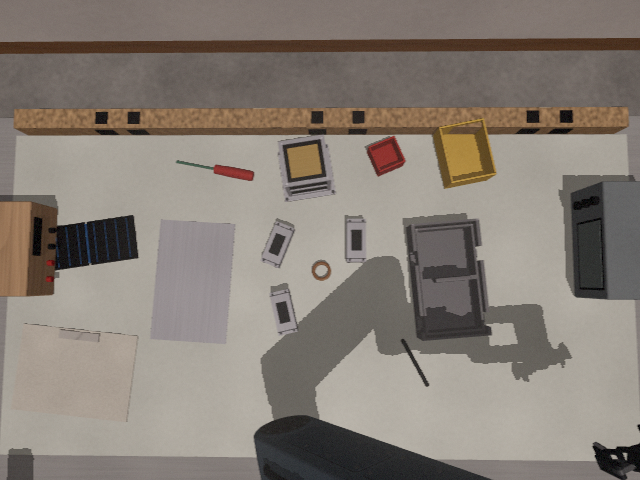

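The top view shows three housings, at about (278,243), (355,239) and (284,310). The nested trays are at about (447,278), the sheet is at (193,281), and the satellite is at (306,167).

```bash
cat > h.py <<'E'
import numpy as np, cv2
from scipy.spatial.transform import Rotation as R
from station import bot
class Cam:
    def __init__(s,n):
        im=bot.get_image(n); s.img=im["color"][:,:,::-1].copy(); s.f=240/np.tan(np.radians(im["fovy"]/2))
        s.c=np.array([im["cx"],im["cy"]]); s.p=np.array(im["xyz"]); s.R=R.from_quat(im["attitude"]).as_matrix()
    def ray(s,uv):
        d=s.R@np.array([(uv[0]-s.c[0])/s.f,(uv[1]-s.c[1])/s.f,1]); return d/np.linalg.norm(d)
    def onz(s,uv,z):
        d=s.ray(uv); return s.p+d*(z-s.p[2])/d[2]
    def proj(s,X):
        q=s.R.T@(np.asarray(X)-s.p); return s.c+s.f*q[:2]/q[2]
    def crop(s,box,k,name):
        x0,y0,x1,y1=box
        cv2.imwrite(name,cv2.resize(s.img[y0:y1,x0:x1],None,fx=k,fy=k,interpolation=cv2.INTER_CUBIC))
E
python3 - <<'E'
from h import *
c=Cam("top"); c.crop((390,200,510,350),4,"pics/tray.png"); c.crop((250,200,380,345),4,"pics/hous.png")
for uv in [(278,243),(355,239),(284,310)]: print(c.onz(uv,.046))
E
```

```text
[0.61900632 0.09055026 0.046     ]
[ 0.62899824 -0.09532135  0.046     ]
[0.45842241 0.07461219 0.046     ]
```

View pics/tray.png

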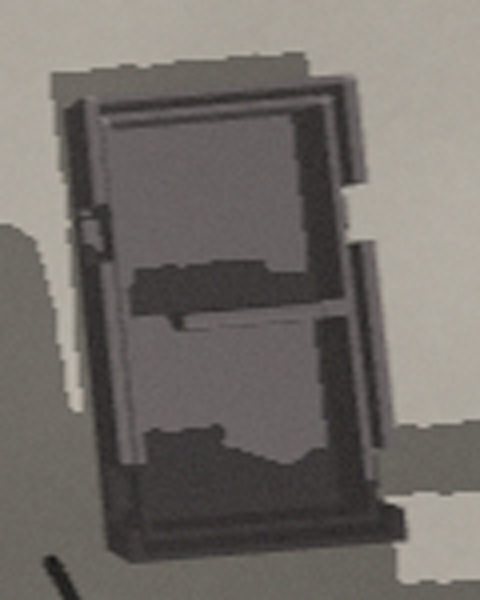

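View pics/hous.png

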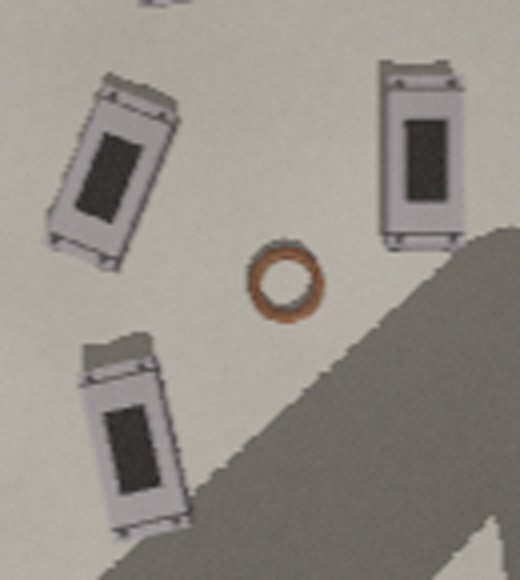

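Run:
```python
from h import *
def enh(im,g=0.5): return (255*(im/255.)**g).astype(np.uint8)
c=Cam("top"); c.img=enh(c.img); c.crop((400,205,500,347),5,"pics/tray2.png")
s=Cam("scene"); s.img=enh(s.img); s.crop((120,255,295,385),4,"pics/trayS.png")
# predicted corners for guess
```

```text
(no output)
```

View pics/tray2.png

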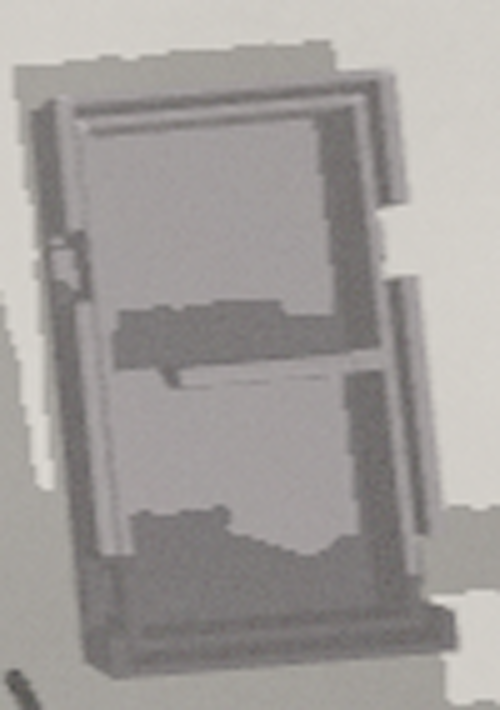

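View pics/trayS.png

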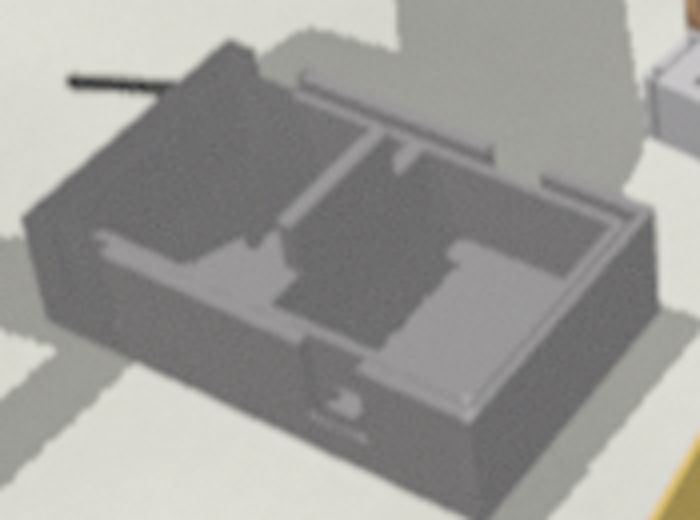

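Run:
```python
from h import *
c=Cam("top"); s=Cam("scene")
T=dict(pp=(52,100),pm=(393,72),mm=(457,648),mp=(122,677))
S=dict(pm=(468,418),pp=(653,209),mm=(22,222),mp=(232,42))
L=dict(pp=(136,80),pm=(136,-80),mm=(-136,-80),mp=(-136,80))
W={}
for k in T:
    a=c.onz(np.array(T[k])/5+[400,205],.075); b=s.onz(np.array(S[k])/4+[120,255],.075); W[k]=(a[:2]+b[:2])/2; print(k,a[:2].round(4),b[:2].round(4))
P=np.array([L[k] for k in T])/1e3
for nm,Q in (("top",np.array([c.onz(np.array(T[k])/5+[400,205],.075)[:2] for k in T])),("sc",np.array([s.onz(np.array(S[k])/4+[120,255],.075)[:2] for k in T])),("avg",np.array([W[k] for k in T]))):
    z=(P[:,0]+1j*P[:,1]); w=Q[:,0]+1j*Q[:,1]; m=w.mean(); g=((w-m)*z.conj()).sum()
    print(nm,m,np.degrees(np.angle(g)),abs(g)/(abs(z)**2).sum())
# rib top
a=c.onz(np.array((185,380))/5+[400,205],.1);b=c.onz(np.array((345,364))/5+[400,205],.1);print("rib",a,b)
a=s.onz(np.array((283,225))/4+[120,255],.1);b=s.onz(np.array((375,130))/4+[120,255],.1);print("ribS",a,b)
```

```text
pp [ 0.6596 -0.2236] [ 0.6621 -0.2214]
pm [ 0.673  -0.3832] [ 0.6743 -0.3774]
mm [ 0.4061 -0.4062] [ 0.4095 -0.4044]
mp [ 0.3921 -0.2525] [ 0.3964 -0.2453]
top (0.5327108636889499-0.3163969669655398j) 5.4082512539713 0.9858097565654212
sc (0.5355748204337782-0.3121261957497117j) 5.252971397787263 0.9817633734944504
avg (0.5341428420613641-0.3142615813576257j) 5.330770995209049 0.9837856618090477
rib [ 0.52862858 -0.27782164  0.1       ] [ 0.53610215 -0.35027816  0.1       ]
ribS [ 0.53865737 -0.35038209  0.1       ] [ 0.52929376 -0.27460301  0.1       ]
```

```bash
cat >> h.py <<'E'
def wrap(a): return (a+180)%360-180
def tool():
    st=bot.state(); M=R.from_quat(st["tcp_rot"]).as_matrix()
    return st,M,np.degrees(np.arctan2(M[1,0],M[0,0]))
def go(x,y,z,yaw=None):
    """print shift/turn to the target"""
    st,M,yw=tool(); d=M.T@(np.array([x,y,z])-st["eef_pos"])*1000
    t=0 if yaw is None else -(yaw-yw)
    print("shift",d.round(1),"turn",round(t,1),"raw yaw",round(yw,2),"pos",st["eef_pos"].round(4),"j6",st["joints"][5].round(3),"gap",round(st["finger_gap"],3),"t",st["time"])
def housings(c,show=None):
    g=cv2.cvtColor(c.img,cv2.COLOR_BGR2HSV); out=[]
    m=((g[:,:,2]<75)).astype(np.uint8)
    n,l,s,ce=cv2.connectedComponentsWithStats(m)
    for i in range(1,n):
        if 90<s[i,4]<420 and max(s[i,2:4])<45:
            mm=(l==i).astype(np.uint8)
            mo=cv2.moments(mm,True); u,v=ce[i]
            pts=np.argwhere(l==i)[:,::-1]
            W=np.array([c.onz(p,.046)[:2] for p in pts]); w0=W.mean(0); ev,E=np.linalg.eigh(np.cov((W-w0).T))
            ax=E[:,1]; out.append((u,v,w0,wrap(2*np.degrees(np.arctan2(ax[1],ax[0])))/2,s[i,4],np.sqrt(12*ev)))
    return out
E
python3 - <<'E'
from h import *
c=Cam("top")
for o in housings(c): print(*[np.round(x,3) for x in o])
for uv in [(161,220),(235,223),(226,343),(151,337)]: print(c.onz(uv,.002).round(4))
print("sat top",c.onz((306,159),.13))
go(.533,-.314,.25,-174.65)
E
```

```text
411.223 43.107 [ 1.118 -0.236] 89.783 103 [0.009 0.098]
316.824 116.618 [ 0.932 -0.002] -16.444 136 [0.028 0.031]
357.978 116.597 [ 0.931 -0.104] -2.929 134 [0.027 0.031]
532.5 116.5 [ 0.93  -0.529] -21.485 144 [0.029 0.03 ]
565.892 116.09 [ 0.931 -0.61 ] 2.962 166 [0.031 0.032]
101.083 117.5 [0.931 0.534] -41.632 144 [0.029 0.032]
133.383 117.404 [0.931 0.453] -8.494 141 [0.029 0.03 ]
106.28 131.9 [0.895 0.52 ] 84.254 100 [0.012 0.053]
138.277 131.772 [0.895 0.44 ] 86.654 101 [0.013 0.048]
316.621 131.388 [ 0.894 -0.002] 89.192 103 [0.015 0.043]
357.326 131.095 [ 0.895 -0.102] 89.639 95 [0.013 0.046]
527.547 130.53 [ 0.895 -0.516] -83.912 117 [0.014 0.051]
559.983 130.517 [ 0.895 -0.595] -83.564 120 [0.013 0.053]
307.606 185.021 [0.761 0.02 ] -81.129 94 [0.006 0.092]
356.0 239.5 [ 0.628 -0.098] -0.246 180 [0.022 0.048]
276.625 243.985 [0.617 0.094] -21.357 200 [0.024 0.049]
282.672 311.974 [0.454 0.078] 13.329 195 [0.023 0.049]
17.632 468.904 [0.085 0.699] 48.706 291 [0.05  0.065]
[0.6805 0.3925 0.002 ]
[0.673  0.2043 0.002 ]
[0.3741 0.2216 0.002 ]
[0.3877 0.4089 0.002 ]
sat top [0.80323358 0.02012588 0.13      ]
shift [-1.356e+02 -3.785e+02  2.000e-01] turn 106.4 raw yaw -68.24 pos [ 0.2317 -0.5803  0.2501] j6 -0.178 gap 0.999 t 0.4
```

Request:
jog_arm([
  [-1,[-13,-38,0],8.5],
  [-1,[-27,-76,0],17],
  [-1,[-41,-113,0],25.5],
  [-1,[-54,-151,0],34],
  [-1,[-68,-189,0],42.5],
  [-1,[-81,-227,0],51],
  [-1,[-95,-265,0],59.5],
  [-1,[-108,-303,0],68],
  [-1,[-122,-340,0],76.5],
  [-1,[-135,-378,0],85],
  [-1,[-135,-378,0],93.5],
  [-1,[-135,-378,0],102],
])

```text
time: 1.6
eef_pos: [0.5339, -0.3134, 0.2503]
tcp_rot: [-0.084, 0.997, -0.0, 0.0]
wrist_force: [0.9, 0.1, -0.4]
finger_gap: 1.003
```

Run:
```python
from h import *
go(.533,-.314,.088,-174.65)
```

```text
shift [  1.   -0.4 162.3] turn 4.2 raw yaw -170.41 pos [ 0.5339 -0.3134  0.2503] j6 2.263 gap 1.003 t 1.6
```

Request:
jog_arm([
  [-1,[1,0,40],4.2],
  [-1,[1,0,80],4.2],
  [-1,[1,0,120],4.2],
  [-1,[1,0,145],4.2],
  [-1,[1,0,162],4.2],
  [-1,[1,0,162],4.2],
  [1,[1,0,162],4.2],
  [1,[1,0,162],4.2],
  [1,[1,0,162],4.2],
  [1,[1,0,162],4.2],
  [1,[1,0,162],4.2],
  [1,[1,0,162],4.2],
], grip_force=80)

```text
time: 2.8
eef_pos: [0.5325, -0.3154, 0.0894]
tcp_rot: [-0.048, 0.999, -0.001, 0.001]
wrist_force: [0.4, 0.8, 4.7]
finger_gap: 0.107
```

Run:
```python
from h import *
go(.533,-.314,.27)
```

```text
shift [  -0.9    1.1 -180.6] turn 0 raw yaw -174.47 pos [ 0.5325 -0.3154  0.0894] j6 2.329 gap 0.107 t 2.8
```

Request:
jog_arm([
  [1,[0,0,-10],0],
  [1,[0,0,-25],0],
  [1,[0,0,-45],0],
  [1,[0,0,-70],0],
  [1,[0,0,-95],0],
  [1,[0,0,-120],0],
  [1,[0,0,-145],0],
  [1,[0,0,-170],0],
  [1,[0,0,-185],0],
  [1,[0,0,-185],0],
])

```text
time: 3.8
eef_pos: [0.5325, -0.3157, 0.2765]
tcp_rot: [-0.049, 0.999, -0.002, 0.002]
wrist_force: [0.9, -0.4, -4.1]
finger_gap: 0.101
```

Run:
```python
from h import *
c=Cam("top");cv2.imwrite("pics/lift.png",c.img)
go(.529,.307,.27,0-3.2)
print(bot.state()["wrist_force"],bot.state()["joints"])
```

```text
shift [-57.7 619.4   3.7] turn -171.2 raw yaw -174.43 pos [ 0.5317 -0.3151  0.2746] j6 2.329 gap 0.105 t 3.85
[ 0.21604425  0.0736962  -5.19760324] [-7.15497494e-01  4.91847510e-01  1.42502935e+00 -1.20501989e-04
  1.22272171e+00  2.32895977e+00]
```

View pics/lift.png

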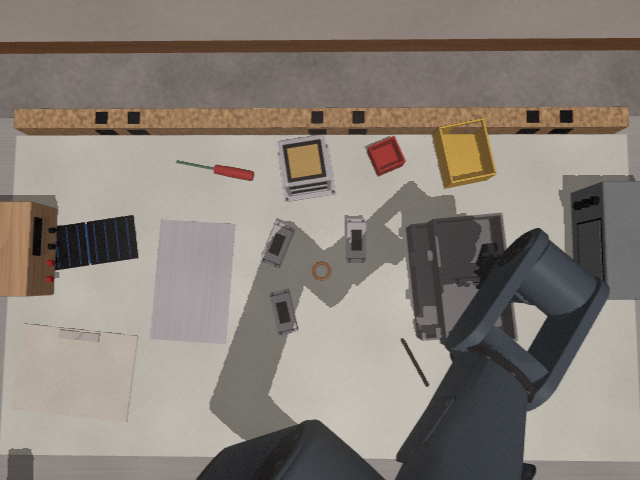

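Request:
jog_arm([
  [1,[-2,15,0],-5],
  [1,[-5,45,0],-13],
  [1,[-7,75,0],-21.5],
  [1,[-10,107,0],-30],
  [1,[-13,139,0],-38.5],
  [1,[-16,171,0],-47],
  [1,[-19,203,0],-55.5],
  [1,[-22,235,0],-64],
  [1,[-25,267,0],-72.5],
  [1,[-28,299,0],-81],
  [1,[-31,331,0],-89.5],
  [1,[-34,363,0],-98],
])

```text
time: 5.05
eef_pos: [0.5289, 0.0509, 0.2718]
tcp_rot: [0.788, -0.616, -0.002, 0.001]
wrist_force: [0.9, -0.2, -4.4]
finger_gap: 0.105
```

Run:
```python
from h import *
go(.529,.307,.27,0-3.2)
```

```text
shift [-248.6  -61.7    1.9] turn -72.9 raw yaw -76.09 pos [0.5289 0.0509 0.2718] j6 1.214 gap 0.105 t 5.05
```

Request:
jog_arm([
  [1,[-31,-8,0],-8.5],
  [1,[-62,-16,0],-17],
  [1,[-93,-23,0],-25.5],
  [1,[-124,-31,0],-34],
  [1,[-155,-39,0],-42.5],
  [1,[-186,-46,0],-51],
  [1,[-217,-54,0],-59.5],
  [1,[-240,-60,0],-68],
  [1,[-248,-62,0],-72.9],
  [1,[-248,-62,0],-72.9],
  [1,[-248,-62,0],-72.9],
])

```text
time: 6.15
eef_pos: [0.5315, 0.3045, 0.2719]
tcp_rot: [0.999, -0.032, -0.002, 0.001]
wrist_force: [-0.9, 1.2, -4.9]
finger_gap: 0.107
```

Run:
```python
from h import *
go(.529,.307,.083,0-3.2)
c=Cam("top");cv2.imwrite("pics/over.png",c.img)
```

```text
shift [ -2.1  -2.7 188.9] turn -0.4 raw yaw -3.62 pos [0.5315 0.3045 0.2719] j6 0.402 gap 0.107 t 6.15
```

View pics/over.png

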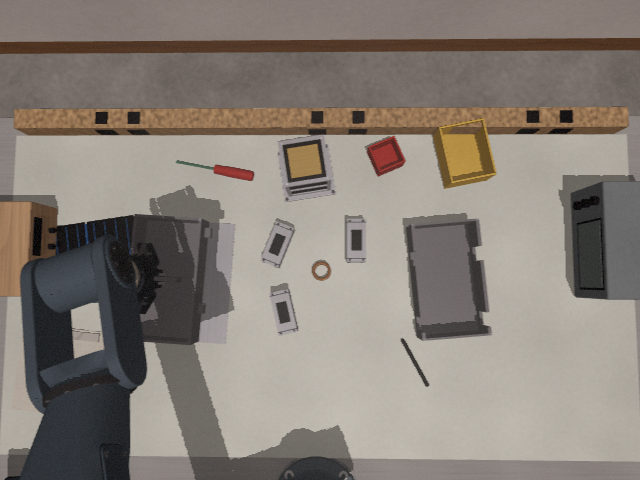

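Request:
jog_arm([
  [1,[-1,-2,35],0],
  [1,[-2,-3,75],0],
  [1,[-2,-3,115],0],
  [1,[-2,-3,150],0],
  [1,[-2,-3,172],0],
  [1,[-2,-3,182],0],
  [1,[-2,-3,186],0],
  [1,[-2,-3,188],0],
  [1,[-2,-3,188],0],
])

```text
time: 7.1
eef_pos: [0.5318, 0.3084, 0.0865]
tcp_rot: [1.0, -0.031, 0.001, -0.0]
wrist_force: [-0.1, 0.4, -4.5]
finger_gap: 0.106
```

Run:
```python
from h import *
go(.529,.307,.083)
print(bot.state()["wrist_force"])
```

```text
shift [-2.7  1.6  3.5] turn 0 raw yaw -3.57 pos [0.5318 0.3084 0.0865] j6 0.406 gap 0.106 t 7.1
[-0.07673286  0.35059271 -4.49558607]
```

Request:
jog_arm([
  [1,[0,0,1],0],
  [1,[0,0,2],0],
  [1,[0,0,3],0],
  [1,[0,0,3],0],
  [0,[0,0,3],0],
  [-0.5,[0,0,3],0],
  [-0.5,[0,0,3],0],
  [-0.5,[0,0,-20],0],
  [-0.5,[0,0,-60],0],
  [-0.5,[0,0,-100],0],
])

```text
time: 8.1
eef_pos: [0.5303, 0.308, 0.1857]
tcp_rot: [1.0, -0.031, -0.001, 0.0]
wrist_force: [-0.9, 0.4, 0.4]
finger_gap: 0.748
```

Run:
```python
from h import *
c=Cam("top")
for o in housings(c): 
  if o[0]>200 and 200<o[1]<400: print(*[np.round(x,3) for x in o])
go(.617,.094,.2,-21.4+90); go(.617,.094,.2,-21.4-90)
```

```text
409.362 238.974 [ 0.629 -0.226] 4.017 116 [0.011 0.063]
356.0 239.5 [ 0.628 -0.098] -0.246 180 [0.022 0.048]
276.628 244.04 [0.616 0.094] -21.875 199 [0.024 0.049]
282.656 311.885 [0.454 0.078] 13.475 192 [0.023 0.048]
shift [ 95.8 210.2  -6.5] turn -72.1 raw yaw -3.52 pos [0.5344 0.3097 0.1935] j6 0.406 gap 0.749 t 8.15
shift [ 95.8 210.2  -6.5] turn 107.9 raw yaw -3.52 pos [0.5344 0.3097 0.1935] j6 0.406 gap 0.749 t 8.15
```

Request:
jog_arm([
  [-1,[12,26,0],-8.5],
  [-1,[24,52,0],-17],
  [-1,[36,78,0],-25.5],
  [-1,[48,105,0],-34],
  [-1,[60,131,0],-42.5],
  [-1,[72,158,0],-51],
  [-1,[84,185,0],-59.5],
  [-1,[95,210,0],-68],
  [-1,[95,210,10],-72],
  [-1,[95,210,30],-72],
  [-1,[95,210,40],-72],
])

```text
time: 9.25
eef_pos: [0.6119, 0.0924, 0.1439]
tcp_rot: [0.827, 0.562, -0.001, -0.001]
wrist_force: [-1.2, -0.9, -0.5]
finger_gap: 1.001
```

Run:
```python
from h import *
go(.616,.094,.027,-21.6+90)
```

```text
shift [  3.1   3.4 116.9] turn 0.0 raw yaw 68.41 pos [0.6119 0.0924 0.1439] j6 -1.225 gap 1.001 t 9.25
```

Request:
jog_arm([
  [-1,[2,3,35],0],
  [-1,[2,3,75],0],
  [-1,[2,3,105],0],
  [-1,[2,3,115],0],
  [-1,[2,3,115],0],
  [1,[2,3,115],0],
  [1,[2,3,115],0],
  [1,[2,3,115],0],
  [1,[2,3,115],0],
  [1,[2,3,115],0],
], grip_force=80)

```text
time: 10.25
eef_pos: [0.6178, 0.0938, 0.0326]
tcp_rot: [0.827, 0.562, 0.002, 0.001]
wrist_force: [0.4, 1.4, 5.8]
finger_gap: 0.527
```

Run:
```python
from h import *
go(.616,.094,.027,-21.6+90); print(bot.state()["ft_torque"],bot.state()["wrist_force"])
```

```text
shift [-0.5 -1.8  5.6] turn 0.1 raw yaw 68.45 pos [0.6178 0.0938 0.0326] j6 -1.223 gap 0.527 t 10.25
[0.21447284 0.05404683 0.04297788] [0.41436245 1.36806054 5.79684446]
```

Request:
jog_arm([
  [1,[0,0,-10],0],
  [1,[0,0,-40],0],
  [1,[0,0,-80],0],
  [1,[0,0,-120],0],
  [1,[0,0,-140],0],
  [1,[0,0,-140],0],
  [1,[0,0,-140],0],
  [1,[0,0,-140],0],
  [1,[0,0,-140],0],
  [1,[0,0,-140],0],
])

```text
time: 11.25
eef_pos: [0.6153, 0.0935, 0.1687]
tcp_rot: [0.827, 0.563, -0.001, -0.001]
wrist_force: [0.4, -0.1, -2.4]
finger_gap: 0.53
```

```bash
cat >> h.py <<'E'
def feel():
    st,M,y=tool(); print("t",st["time"],"tool-frame torque",(M.T@st["ft_torque"]).round(4),"F world",st["wrist_force"].round(2),"pos",st["eef_pos"].round(4),"quat",st["tcp_rot"].round(4),"gap",round(st["finger_gap"],3))
E
python3 -c "
from h import *
feel()"
```

```text
t 11.25 tool-frame torque [0.0101 0.0216 0.0349] F world [ 0.41 -0.11 -2.44] pos [0.6153 0.0935 0.1687] quat [ 0.8268  0.5625 -0.0012 -0.0009] gap 0.53
```

Request:
jog_arm([
  [1,[0,25,0],0],
  [1,[0,70,0],0],
  [1,[0,70,0],0],
  [1,[0,70,0],0],
  [1,[0,70,0],0],
  [1,[0,70,0],0],
  [1,[0,70,0],0],
  [1,[0,70,0],0],
  [1,[0,70,0],0],
  [1,[0,70,0],0],
])

```text
time: 12.25
eef_pos: [0.6812, 0.0679, 0.1705]
tcp_rot: [0.827, 0.563, 0.0, 0.0]
wrist_force: [0.6, -1.2, -2.5]
finger_gap: 0.527
```

```bash
python3 -c "
from h import *
feel()"
```

```text
t 12.25 tool-frame torque [-0.0204 -0.0319 -0.0396] F world [ 0.59 -1.21 -2.54] pos [0.6812 0.0679 0.1705] quat [8.267e-01 5.626e-01 1.000e-04 1.000e-04] gap 0.527
```

Request:
jog_arm([
  [1,[0,-25,0],0],
  [1,[0,-70,0],0],
  [1,[0,-70,0],0],
  [1,[0,-70,0],0],
  [1,[0,-70,0],0],
  [1,[0,-70,0],0],
  [1,[0,-70,0],0],
  [1,[0,-70,0],0],
  [1,[0,-70,0],0],
  [1,[0,-70,0],0],
])

```text
time: 13.25
eef_pos: [0.6162, 0.0935, 0.1702]
tcp_rot: [0.827, 0.562, -0.0, -0.0]
wrist_force: [0.3, 0.4, -3.9]
finger_gap: 0.53
```

```bash
python3 -c "
from h import *
feel()"
```

```text
t 13.25 tool-frame torque [-0.0273  0.0242  0.0464] F world [ 0.33  0.39 -3.88] pos [0.6162 0.0935 0.1702] quat [ 0.8268  0.5625 -0.     -0.    ] gap 0.53
```

```bash
cat >> h.py <<'E'
def feelavg(n=12):
    T=[];F=[];J=[]
    for i in range(n):
        bot.get_image("top"); st,M,y=tool(); T.append(M.T@st["ft_torque"]);F.append(st["wrist_force"]);J.append(st["joint_efforts"])
    T=np.array(T);F=np.array(F);J=np.array(J)
    print("t",st["time"],"T",T.mean(0).round(4),"+-",(T.std(0)/n**.5).round(4),"F",F.mean(0).round(2),"J",J.mean(0).round(3),"+-",(J.std(0)/n**.5).round(3),"pos",st["eef_pos"].round(4))
E
python3 -c "
from h import *
feelavg()"
```

```text
t 13.85 T [-0.0067  0.0018 -0.0184] +- [0.0091 0.0064 0.0076] F [-0.04  0.09 -3.08] J [-1.1000e-02 -4.7580e+01 -1.6034e+01  1.0000e-03  8.0000e-03 -0.0000e+00] +- [0.003 0.002 0.002 0.    0.    0.   ] pos [0.6161 0.0935 0.1703]
```

Request:
jog_arm([
  [1,[0,35,0],0],
  [1,[0,85,0],0],
  [1,[0,85,0],0],
  [1,[0,85,0],0],
  [1,[0,85,0],0],
  [1,[0,85,0],0],
])

```text
time: 14.45
eef_pos: [0.6938, 0.0629, 0.17]
tcp_rot: [0.827, 0.563, -0.001, -0.001]
wrist_force: [0.6, -0.3, -2.4]
finger_gap: 0.526
```

```bash
python3 -c "
from h import *
feelavg()"
```

```text
t 15.05 T [-0.0126  0.0006  0.0031] +- [0.008  0.0075 0.0051] F [ 0.2   0.03 -3.15] J [-8.0000e-03 -5.3419e+01 -1.7968e+01  1.0000e-03  1.2000e-02  0.0000e+00] +- [0.019 0.031 0.008 0.001 0.001 0.   ] pos [0.6952 0.0623 0.1703]
```

Request:
jog_arm([
  [1,[0,-35,0],0],
  [1,[0,-85,0],0],
  [1,[0,-85,0],0],
  [1,[0,-85,0],0],
  [1,[0,-85,0],0],
  [1,[0,-85,0],0],
])

```text
time: 15.65
eef_pos: [0.6182, 0.0931, 0.171]
tcp_rot: [0.827, 0.562, 0.001, 0.001]
wrist_force: [1.0, -0.2, -3.7]
finger_gap: 0.523
```

```bash
python3 -c "
from h import *
feelavg()"
```

```text
t 16.25 T [-0.0185 -0.0075 -0.0021] +- [0.0083 0.0093 0.0053] F [-0.07  0.04 -3.36] J [ 5.0000e-03 -4.7663e+01 -1.6081e+01  2.0000e-03  2.0000e-03 -0.0000e+00] +- [0.016 0.026 0.011 0.001 0.001 0.   ] pos [0.6161 0.0935 0.1703]
```

```bash
python3 -c "
from h import *
go(.5987,-.308,.17,5.35)"
```

```text
shift [-3.799e+02  1.312e+02  3.000e-01] turn 63.1 raw yaw 68.46 pos [0.6161 0.0935 0.1703] j6 -1.223 gap 0.527 t 16.25
```

Request:
jog_arm([
  [1,[-20,7,0],5],
  [1,[-58,20,0],11],
  [1,[-97,33,0],17],
  [1,[-136,47,0],23],
  [1,[-175,60,0],29],
  [1,[-214,74,0],36],
  [1,[-253,87,0],42],
  [1,[-292,101,0],49],
  [1,[-331,114,0],55],
  [1,[-365,126,0],61],
  [1,[-380,131,0],63.1],
  [1,[-380,131,0],63.1],
])

```text
time: 17.45
eef_pos: [0.5982, -0.3107, 0.1702]
tcp_rot: [0.999, 0.045, 0.0, 0.0]
wrist_force: [-0.1, 1.1, -2.8]
finger_gap: 0.527
```

```bash
python3 -c "
from h import *
go(.5987,-.308,.038,5.35)"
```

```text
shift [  0.7  -2.8 132.2] turn -0.2 raw yaw 5.2 pos [ 0.5982 -0.3107  0.1702] j6 -0.735 gap 0.527 t 17.45
```

Request:
jog_arm([
  [1,[0,-2,35],0],
  [1,[0,-2,75],0],
  [1,[0,-2,105],0],
  [1,[0,-2,122],0],
  [1,[0,-2,129],0],
  [1,[0,-2,132],0],
  [1,[0,-2,132],0],
  [-0.4,[0,-2,132],0],
  [-0.4,[0,-2,132],0],
  [-0.4,[0,-2,100],0],
  [-0.4,[0,-2,60],0],
  [-0.4,[0,-2,10],0],
])

```text
time: 18.65
eef_pos: [0.5976, -0.3057, 0.1613]
tcp_rot: [0.999, 0.047, -0.001, -0.001]
wrist_force: [1.2, 0.4, 0.2]
finger_gap: 0.7
```

Run:
```python
from h import *
c=Cam("top"); cv2.imwrite("pics/p1.png",c.img)
for o in housings(c): 
  if o[0]>200 and 200<o[1]<400: print(*[np.round(x,3) for x in o])
go(.628,-.098,.15,90)
go(.628,-.098,.15,-90)
```

```text
409.756 238.715 [ 0.63  -0.227] 5.011 123 [0.012 0.063]
356.446 239.411 [ 0.628 -0.099] 0.819 202 [0.024 0.049]
282.681 311.935 [0.454 0.078] 13.412 216 [0.025 0.05 ]
shift [  44.9 -207.9   20.4] turn -84.6 raw yaw 5.37 pos [ 0.6025 -0.309   0.1722] j6 -0.732 gap 0.695 t 18.7
shift [  44.9 -207.9   20.4] turn 95.4 raw yaw 5.37 pos [ 0.6025 -0.309   0.1722] j6 -0.732 gap 0.695 t 18.7
```

View pics/p1.png

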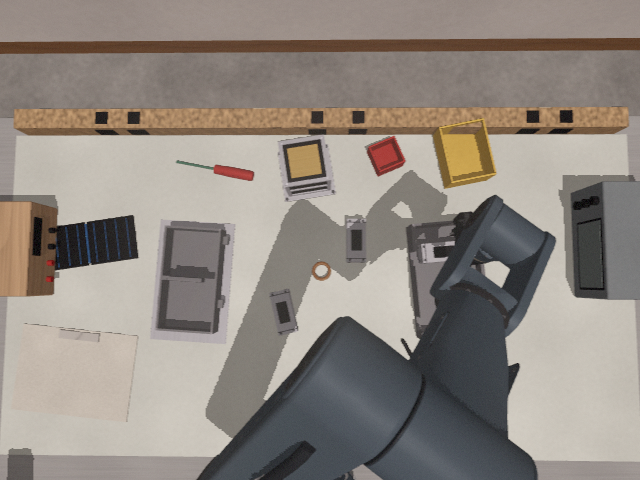

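Request:
jog_arm([
  [-1,[4,-20,0],-8.5],
  [-1,[8,-40,0],-17],
  [-1,[12,-60,0],-25.5],
  [-1,[16,-80,0],-34],
  [-1,[20,-100,0],-42.5],
  [-1,[26,-120,0],-51],
  [-1,[32,-145,0],-59.5],
  [-1,[38,-175,0],-68],
  [-1,[45,-208,0],-76.5],
  [-1,[45,-208,5],-84.3],
  [-1,[45,-208,20],-84.3],
  [-1,[45,-208,20],-84.3],
])

```text
time: 19.9
eef_pos: [0.6226, -0.0947, 0.1389]
tcp_rot: [0.71, 0.704, -0.001, -0.001]
wrist_force: [-0.1, -0.1, -0.2]
finger_gap: 0.998
```

```bash
python3 -c "
from h import *
go(.628,-.098,.032,90.3)"
```

```text
shift [ -3.3   5.7 106.9] turn -0.8 raw yaw 89.49 pos [ 0.6226 -0.0947  0.1389] j6 -1.89 gap 0.998 t 19.9
```

Request:
jog_arm([
  [-1,[-3,4,35],-0.8],
  [-1,[-3,4,70],-0.8],
  [-1,[-3,4,97],-0.8],
  [-1,[-3,4,107],-0.8],
  [-1,[-3,4,107],-0.8],
  [1,[-3,4,107],-0.8],
  [1,[-3,4,107],-0.8],
  [1,[-3,4,107],-0.8],
  [1,[-3,4,107],-0.8],
  [1,[-3,4,107],-0.8],
])

```text
time: 20.9
eef_pos: [0.6289, -0.0977, 0.0354]
tcp_rot: [0.704, 0.71, 0.001, 0.001]
wrist_force: [-0.2, 1.8, 6.6]
finger_gap: 0.522
```

```bash
python3 -c "
from h import *
go(.628,-.098,.032,90.3);feel()"
```

```text
shift [-0.3 -0.9  3.4] turn 0.1 raw yaw 90.43 pos [ 0.6289 -0.0977  0.0354] j6 -1.909 gap 0.522 t 20.9
t 20.9 tool-frame torque [0.0663 0.5212 0.0469] F world [-0.16  1.82  6.6 ] pos [ 0.6289 -0.0977  0.0354] quat [0.7044 0.7098 0.001  0.0014] gap 0.522
```

Request:
jog_arm([
  [1,[0,0,-10],0],
  [1,[0,0,-40],0],
  [1,[0,0,-80],0],
  [1,[0,0,-120],0],
  [1,[0,0,-140],0],
  [1,[0,0,-140],0],
  [1,[0,0,-140],0],
  [1,[0,0,-140],0],
])

```text
time: 21.7
eef_pos: [0.6258, -0.0972, 0.171]
tcp_rot: [0.704, 0.71, -0.001, -0.002]
wrist_force: [-0.4, -0.1, -5.2]
finger_gap: 0.523
```

```bash
python3 -c "
from h import *
feelavg()"
```

```text
t 22.3 T [-0.0213 -0.0128  0.0049] +- [0.0069 0.0059 0.0066] F [ 0.05  0.06 -5.05] J [ 7.0000e-03 -4.9612e+01 -1.6867e+01 -4.0000e-03  2.7000e-02  0.0000e+00] +- [0.004 0.078 0.021 0.    0.003 0.   ] pos [ 0.6276 -0.0978  0.1733]
```

Request:
jog_arm([
  [1,[0,-35,0],0],
  [1,[0,-85,0],0],
  [1,[0,-85,0],0],
  [1,[0,-85,0],0],
  [1,[0,-85,0],0],
  [1,[0,-85,0],0],
])

```text
time: 22.9
eef_pos: [0.5447, -0.0992, 0.174]
tcp_rot: [0.704, 0.71, 0.001, 0.002]
wrist_force: [-0.1, -0.6, -4.9]
finger_gap: 0.526
```

```bash
python3 -c "
from h import *
feelavg()"
```

```text
t 23.5 T [-0.052   0.0019 -0.0075] +- [0.0103 0.0107 0.0071] F [ 0.01  0.12 -4.8 ] J [-1.0000e-02 -4.2823e+01 -1.4649e+01 -1.7000e-02  4.4000e-02  0.0000e+00] +- [0.004 0.023 0.015 0.    0.002 0.   ] pos [ 0.5426 -0.0984  0.1733]
```

Request:
jog_arm([
  [1,[0,35,0],0],
  [1,[0,85,0],0],
  [1,[0,85,0],0],
  [1,[0,85,0],0],
  [1,[0,85,0],0],
  [1,[0,85,0],0],
])

```text
time: 24.1
eef_pos: [0.6259, -0.0974, 0.1729]
tcp_rot: [0.704, 0.71, -0.001, -0.001]
wrist_force: [0.5, 0.0, -5.6]
finger_gap: 0.525
```

```bash
python3 -c "
from h import *
feelavg()"
```

```text
t 24.7 T [ 0.045   0.0062 -0.0075] +- [0.0095 0.0117 0.0068] F [-0.04  0.01 -4.78] J [ 9.0000e-03 -4.9531e+01 -1.6937e+01  8.0000e-03 -3.0000e-02 -0.0000e+00] +- [0.006 0.028 0.01  0.    0.001 0.   ] pos [ 0.6276 -0.0978  0.1733]
```

Request:
jog_arm([
  [1,[0,0,35],0],
  [1,[0,0,75],0],
  [1,[0,0,110],0],
  [1,[0,0,128],0],
  [1,[0,0,135],0],
  [1,[0,0,138],0],
  [1,[0,0,138],0],
  [-1,[0,0,138],0],
  [-1,[0,0,138],0],
  [-1,[0,0,138],0],
  [-1,[0,0,90],0],
  [-1,[0,0,40],0],
])

```text
time: 25.9
eef_pos: [0.6265, -0.0975, 0.1323]
tcp_rot: [0.704, 0.71, -0.001, -0.002]
wrist_force: [1.0, -0.7, 1.0]
finger_gap: 0.999
```

Run:
```python
from h import *
c=Cam("top")
for o in housings(c): 
  if o[0]>200 and 200<o[1]<400: print(*[np.round(x,3) for x in o])
go(.454,.078,.13,13.4+90)
```

```text
354.228 241.083 [ 0.624 -0.093] 66.267 303 [0.028 0.087]
409.63 240.533 [ 0.626 -0.227] 3.025 92 [0.01  0.055]
443.705 251.01 [ 0.6   -0.308] -85.455 200 [0.024 0.047]
282.721 311.953 [0.454 0.078] 12.674 190 [0.023 0.048]
shift [ 178.7 -177.1    9.7] turn -12.9 raw yaw 90.48 pos [ 0.6324 -0.0991  0.1429] j6 -1.909 gap 1.004 t 25.95
```

Request:
jog_arm([
  [-1,[15,-15,0],-2],
  [-1,[45,-45,0],-4],
  [-1,[75,-75,0],-6],
  [-1,[105,-105,0],-8],
  [-1,[135,-133,0],-10],
  [-1,[160,-158,0],-12],
  [-1,[178,-177,0],-13],
  [-1,[178,-177,0],-13],
  [-1,[178,-177,0],-13],
  [-1,[178,-177,0],-13],
])

```text
time: 26.95
eef_pos: [0.4513, 0.0782, 0.1338]
tcp_rot: [0.62, 0.785, 0.001, 0.002]
wrist_force: [0.7, -0.5, -0.2]
finger_gap: 1.0
```

```bash
python3 -c "
from h import *
go(.454,.078,.032,13.1+90)"
```

```text
shift [ -0.7   2.2 101.8] turn 0.3 raw yaw 103.42 pos [0.4513 0.0782 0.1338] j6 -1.878 gap 1.0 t 26.95
```

Request:
jog_arm([
  [-1,[-1,2,35],0],
  [-1,[-1,2,70],0],
  [-1,[-1,2,92],0],
  [-1,[-1,2,102],0],
  [-1,[-1,2,102],0],
  [1,[-1,2,102],0],
  [1,[-1,2,102],0],
  [1,[-1,2,102],0],
  [1,[-1,2,102],0],
  [1,[-1,2,102],0],
])

```text
time: 27.95
eef_pos: [0.452, 0.0784, 0.0327]
tcp_rot: [0.619, 0.785, 0.001, 0.001]
wrist_force: [0.1, 0.7, 5.7]
finger_gap: 0.527
```

```bash
python3 -c "
from h import *
go(.454,.078,.032,103.1);feel()"
```

```text
shift [-0.9  1.8  0.7] turn 0.4 raw yaw 103.46 pos [0.452  0.0784 0.0327] j6 -1.879 gap 0.527 t 27.95
t 27.95 tool-frame torque [ 0.13    0.1887 -0.0218] F world [0.14 0.67 5.66] pos [0.452  0.0784 0.0327] quat [0.6194 0.7851 0.0008 0.001 ] gap 0.527
```

Request:
jog_arm([
  [1,[0,0,-10],0],
  [1,[0,0,-40],0],
  [1,[0,0,-80],0],
  [1,[0,0,-120],0],
  [1,[0,0,-140],0],
  [1,[0,0,-140],0],
  [1,[0,0,-140],0],
  [1,[0,0,-140],0],
])

```text
time: 28.75
eef_pos: [0.45, 0.0784, 0.1702]
tcp_rot: [0.619, 0.785, -0.001, -0.001]
wrist_force: [-1.4, 0.8, -4.1]
finger_gap: 0.529
```

```bash
python3 -c "
from h import *
feelavg()"
```

```text
t 29.35 T [-0.0039  0.0042 -0.0012] +- [0.0098 0.0093 0.0083] F [-0.01  0.19 -4.04] J [ 1.2000e-02 -3.4948e+01 -1.1639e+01 -1.0000e-03  1.7000e-02 -0.0000e+00] +- [0.005 0.061 0.013 0.    0.002 0.   ] pos [0.4514 0.0783 0.1712]
```

Request:
jog_arm([
  [1,[0,35,0],0],
  [1,[0,85,0],0],
  [1,[0,85,0],0],
  [1,[0,85,0],0],
  [1,[0,85,0],0],
  [1,[0,85,0],0],
])

```text
time: 29.95
eef_pos: [0.5322, 0.098, 0.171]
tcp_rot: [0.619, 0.785, -0.001, -0.001]
wrist_force: [0.0, -0.1, -4.4]
finger_gap: 0.525
```

```bash
python3 -c "
from h import *
feelavg()"
```

```text
t 30.55 T [ 0.0739 -0.0043 -0.0055] +- [0.0087 0.0089 0.0087] F [ 0.16  0.39 -4.03] J [ 7.0000e-03 -4.1640e+01 -1.4094e+01  9.0000e-03 -4.4000e-02 -0.0000e+00] +- [0.003 0.023 0.01  0.    0.001 0.   ] pos [0.534  0.0981 0.1713]
```

Request:
jog_arm([
  [1,[0,-35,0],0],
  [1,[0,-85,0],0],
  [1,[0,-85,0],0],
  [1,[0,-85,0],0],
  [1,[0,-85,0],0],
  [1,[0,-85,0],0],
])

```text
time: 31.15
eef_pos: [0.4535, 0.0782, 0.1718]
tcp_rot: [0.619, 0.785, 0.001, 0.001]
wrist_force: [-0.2, 0.0, -3.4]
finger_gap: 0.526
```

```bash
python3 -c "
from h import *
feelavg()"
```

```text
t 31.75 T [-0.0376  0.0021 -0.0092] +- [0.0088 0.0105 0.0089] F [-0.07  0.26 -3.82] J [-7.0000e-03 -3.4876e+01 -1.1715e+01 -1.0000e-02  3.4000e-02  0.0000e+00] +- [0.002 0.021 0.013 0.    0.002 0.   ] pos [0.4514 0.0783 0.1713]
```

Request:
jog_arm([
  [1,[0,0,35],0],
  [1,[0,0,75],0],
  [1,[0,0,110],0],
  [1,[0,0,128],0],
  [1,[0,0,135],0],
  [1,[0,0,138],0],
  [1,[0,0,138],0],
  [-0.6,[0,0,138],0],
  [-0.6,[0,0,138],0],
  [-0.6,[0,0,100],0],
  [-0.6,[0,0,50],0],
  [-0.6,[0,0,0],0],
])

```text
time: 32.95
eef_pos: [0.4509, 0.0783, 0.1732]
tcp_rot: [0.619, 0.785, -0.0, -0.0]
wrist_force: [0.9, -0.8, -0.6]
finger_gap: 0.802
```

Run:
```python
from h import *
c=Cam("top"); c.img=(255*(c.img/255.)**.6).astype(np.uint8)
c.crop((140,205,250,350),4,"pics/up.png"); s=Cam("scene"); s.img=(255*(s.img/255.)**.6).astype(np.uint8);cv2.imwrite("pics/sc1.png",s.img)
go(.531,.308,.19,-3.5)
```

```text
shift [205.7 127.2 -11.1] turn 107.0 raw yaw 103.49 pos [0.4555 0.0782 0.1779] j6 -1.879 gap 0.796 t 33.05
```

View pics/up.png

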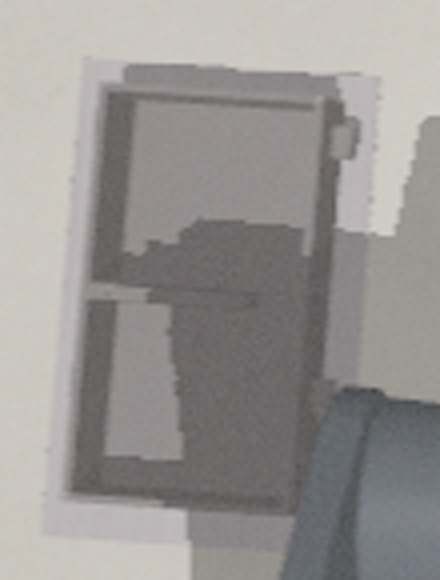

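View pics/sc1.png

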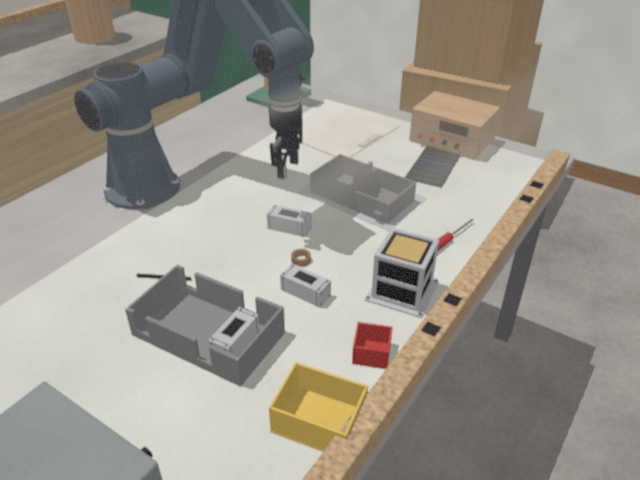

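Request:
jog_arm([
  [-0.6,[17,10,-5],8.5],
  [-0.6,[34,21,-11],17],
  [-0.6,[51,32,-11],25.5],
  [-0.6,[68,42,-11],34],
  [-0.6,[85,53,-11],42.5],
  [-0.6,[102,64,-11],51],
  [-0.6,[120,74,-11],59.5],
  [-0.6,[137,85,-11],68],
  [-0.6,[155,96,-11],76.5],
  [-0.6,[175,108,-11],85],
  [-0.6,[195,120,-11],93.5],
  [-0.6,[206,127,-11],102],
])

```text
time: 34.25
eef_pos: [0.527, 0.3098, 0.1825]
tcp_rot: [1.0, 0.01, 0.0, -0.0]
wrist_force: [0.3, 0.8, 0.3]
finger_gap: 0.802
```

Request:
jog_arm([
  [-0.6,[0,0,0],5],
  [-0.6,[0,0,0],5],
  [-0.6,[0,0,0],5],
])

```text
time: 34.55
eef_pos: [0.5264, 0.308, 0.1823]
tcp_rot: [1.0, -0.03, -0.0, 0.0]
wrist_force: [-0.2, 0.4, -0.5]
finger_gap: 0.803
```

Run:
```python
from h import *
go(.531,.308,.0845,-3.5)
```

```text
shift [ 4.6 -0.3 97.8] turn 0.1 raw yaw -3.43 pos [0.5264 0.308  0.1823] j6 0.406 gap 0.803 t 34.55
```

Request:
jog_arm([
  [-0.6,[5,0,35],0],
  [-0.6,[5,0,70],0],
  [-0.6,[5,0,90],0],
  [-0.6,[5,0,98],0],
  [-0.6,[5,0,98],0],
  [1,[5,0,98],0],
  [1,[5,0,98],0],
  [1,[5,0,98],0],
  [1,[5,0,98],0],
  [1,[5,0,98],0],
  [1,[5,0,98],0],
], grip_force=90)

```text
time: 35.65
eef_pos: [0.5321, 0.3081, 0.0855]
tcp_rot: [1.0, -0.031, 0.0, -0.0]
wrist_force: [-0.8, -1.1, 4.7]
finger_gap: 0.1
```

Run:
```python
from h import *
go(.531,.308,.0835,-3.5)
```

```text
shift [-1.   0.2  2. ] turn -0.0 raw yaw -3.54 pos [0.5321 0.3081 0.0855] j6 0.405 gap 0.1 t 35.65
```

Request:
jog_arm([
  [1,[0,0,-10],0],
  [1,[0,0,-30],0],
  [1,[0,0,-60],0],
  [1,[0,0,-100],0],
  [1,[0,0,-140],0],
  [1,[0,0,-175],0],
  [1,[0,0,-187],0],
  [1,[0,0,-187],0],
  [1,[0,0,-187],0],
])

```text
time: 36.55
eef_pos: [0.5305, 0.3073, 0.2692]
tcp_rot: [1.0, -0.031, -0.002, 0.001]
wrist_force: [-1.2, 0.7, -5.1]
finger_gap: 0.098
```

Run:
```python
from h import *
go(.535,-.3135,.27,5.35)
```

```text
shift [4.280e+01 6.194e+02 1.000e-01] turn -8.9 raw yaw -3.54 pos [0.5305 0.3073 0.2692] j6 0.405 gap 0.098 t 36.55
```

Request:
jog_arm([
  [1,[1,15,0],0],
  [1,[3,45,0],0],
  [1,[5,80,0],-0.5],
  [1,[8,116,0],-1],
  [1,[10,152,0],-1.5],
  [1,[13,188,0],-2],
  [1,[15,224,0],-2.5],
  [1,[18,260,0],-3],
  [1,[20,296,0],-3.5],
  [1,[23,332,0],-4],
  [1,[25,366,0],-4.5],
  [1,[27,390,0],-5],
])

```text
time: 37.75
eef_pos: [0.5331, -0.0859, 0.2692]
tcp_rot: [1.0, 0.012, -0.002, -0.0]
wrist_force: [0.9, 0.1, -5.0]
finger_gap: 0.098
```

Run:
```python
from h import *
go(.535,-.3135,.27,5.35)
```

```text
shift [ -3.5 227.6  -0.8] turn -4.0 raw yaw 1.37 pos [ 0.5331 -0.0859  0.2692] j6 -0.389 gap 0.098 t 37.75
```

Request:
jog_arm([
  [1,[0,20,0],-0.5],
  [1,[-1,50,0],-1],
  [1,[-1,85,0],-1.5],
  [1,[-2,120,0],-2],
  [1,[-2,155,0],-3],
  [1,[-3,190,0],-3.5],
  [1,[-3,215,0],-4],
  [1,[-3,228,0],-4],
  [1,[-3,228,0],-4],
  [1,[-3,228,0],-4],
  [1,[-3,228,0],-4],
])

```text
time: 38.85
eef_pos: [0.5372, -0.3091, 0.2707]
tcp_rot: [0.999, 0.048, -0.001, -0.001]
wrist_force: [-1.3, 0.4, -4.6]
finger_gap: 0.099
```

Run:
```python
from h import *
for k in range(3): c=Cam("top")
go(.535,-.3135,.27,5.35)
cv2.imwrite("pics/over2.png",c.img)
```

```text
shift [-3.1  3.6  1.5] turn 0.2 raw yaw 5.55 pos [ 0.5377 -0.3096  0.2715] j6 -0.799 gap 0.097 t 39.0
```

View pics/over2.png

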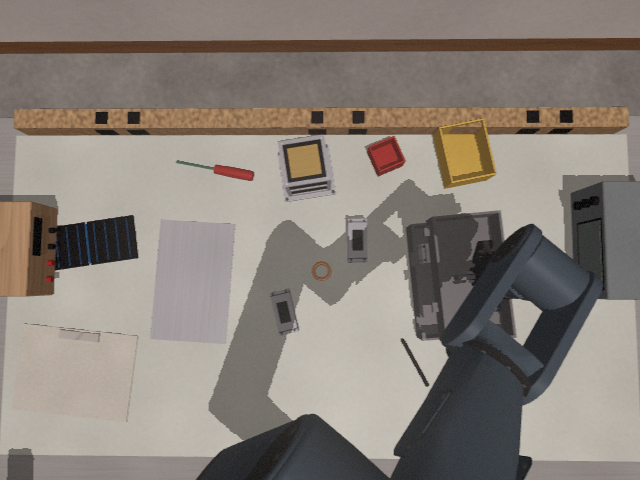

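Request:
jog_arm([
  [1,[-3,4,25],0],
  [1,[-3,4,55],0],
  [1,[-3,4,85],0],
  [1,[-3,4,105],0],
  [1,[-3,4,115],0],
  [1,[-3,4,118],0],
  [1,[-3,4,118],0],
  [1,[-3,4,118],0],
])

```text
time: 39.8
eef_pos: [0.5351, -0.3145, 0.154]
tcp_rot: [0.999, 0.047, 0.0, -0.001]
wrist_force: [-0.8, 2.9, -6.1]
finger_gap: 0.102
```

Run:
```python
from h import *
for k in range(3): c=Cam("top")
s=Cam("scene"); go(.535,-.3135,.1405,5.35); print(bot.state()["wrist_force"])
s.img=(255*(s.img/255.)**.6).astype(np.uint8); s.crop((100,200,320,390),3.5,"pics/near.png")
```

```text
shift [-0.1 -1.  13.5] turn 0.1 raw yaw 5.42 pos [ 0.5351 -0.3145  0.154 ] j6 -0.807 gap 0.096 t 40.0
[-0.49336861  4.38604185 -4.14469869]
```

View pics/near.png

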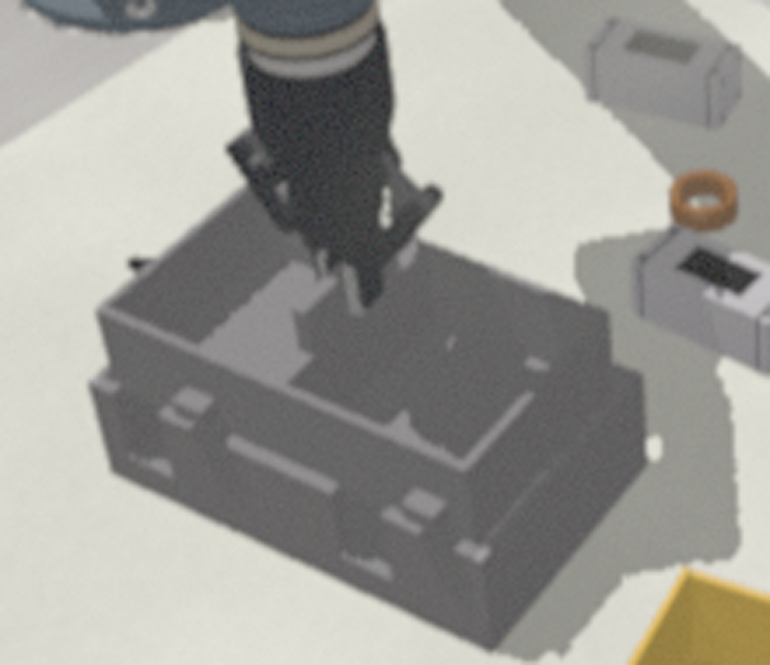

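Request:
jog_arm([
  [1,[0,0,-6],0],
  [1,[0,-3,-6],0],
  [1,[0,-4,-6],0],
  [1,[0,-4,-2],0],
  [1,[0,-4,2],0],
  [1,[0,-4,4],0],
  [1,[0,-4,4],0],
  [1,[0,-4,4],0],
])

```text
time: 40.8
eef_pos: [0.5346, -0.3114, 0.149]
tcp_rot: [0.999, 0.048, -0.0, -0.0]
wrist_force: [1.2, -0.4, -5.0]
finger_gap: 0.094
```

Run:
```python
from h import *
feelavg(5); go(.535,-.3135,.1405,5.35)
```

```text
t 41.05 T [ 0.0292 -0.0216 -0.0117] +- [0.007  0.0136 0.015 ] F [-0.27 -0.14 -4.05] J [-9.0000e-03 -4.8534e+01 -1.5492e+01 -9.0000e-03 -8.0000e-03 -0.0000e+00] +- [0.001 0.015 0.014 0.    0.002 0.   ] pos [ 0.5347 -0.3114  0.1495]
shift [0.1 2.1 9. ] turn 0.1 raw yaw 5.46 pos [ 0.5347 -0.3114  0.1495] j6 -0.803 gap 0.095 t 41.05
```

Free of side force now; lower onto the rim.

Request:
jog_arm([
  [1,[0,0,3],0],
  [1,[0,0,5],0],
  [1,[0,0,7],0],
  [1,[0,0,8],0],
  [1,[0,0,9],0],
  [1,[0,0,9],0],
  [1,[0,0,9],0],
])

```text
time: 41.75
eef_pos: [0.5345, -0.3112, 0.1415]
tcp_rot: [0.999, 0.048, -0.0, 0.0]
wrist_force: [-3.1, 1.9, 5.5]
finger_gap: 0.099
```

Run:
```python
from h import *
feelavg(5); go(.535,-.3135,.1405,5.35)
```

```text
t 42.0 T [ 4.110e-01 -4.554e-01 -3.000e-04] +- [0.0067 0.0115 0.0123] F [-3.3   2.24  5.87] J [-1.6200e-01 -4.2961e+01 -1.4841e+01  7.8000e-02 -1.0670e+00 -1.4000e-02] +- [0.    0.001 0.    0.    0.    0.   ] pos [ 0.5345 -0.3112  0.1415]
shift [0.3 2.3 1. ] turn 0.1 raw yaw 5.47 pos [ 0.5345 -0.3112  0.1415] j6 -0.803 gap 0.1 t 42.0
```

Request:
jog_arm([
  [1,[0,0,0],0],
  [0.5,[0,0,0],0],
  [-0.2,[0,0,0],0],
  [-0.5,[0,0,0],0],
  [-0.5,[0,0,0],0],
  [-0.5,[0,0,-20],0],
  [-0.5,[0,0,-60],0],
  [-0.5,[0,0,-100],0],
  [-0.5,[0,0,-100],0],
])

```text
time: 42.9
eef_pos: [0.5378, -0.3138, 0.2465]
tcp_rot: [0.999, 0.048, 0.005, 0.005]
wrist_force: [0.4, -0.2, 0.5]
finger_gap: 0.747
```

Run:
```python
from h import *
s=Cam("scene"); c=Cam("top")
for o in housings(c): 
  if o[0]>200 and 200<o[1]<400: print(*[np.round(x,3) for x in o])
s.img=(255*(s.img/255.)**.6).astype(np.uint8); s.crop((100,200,320,390),3.5,"pics/st.png")
cv2.imwrite("pics/st_top.png",c.img)
go(.628,-.098,.2,90)
```

```text
357.0 240.236 [ 0.626 -0.1  ] 0.97 212 [0.025 0.049]
283.333 311.796 [0.454 0.076] 13.578 225 [0.025 0.051]
shift [ 112.8 -203.9   41.2] turn -84.5 raw yaw 5.46 pos [ 0.535  -0.3116  0.2414] j6 -0.803 gap 0.751 t 43.0
```

View pics/st.png

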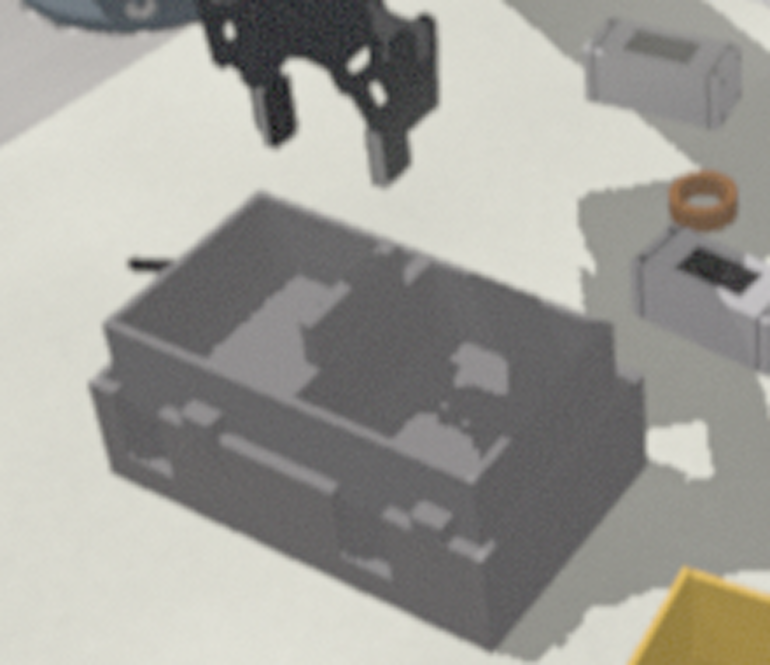

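View pics/st_top.png

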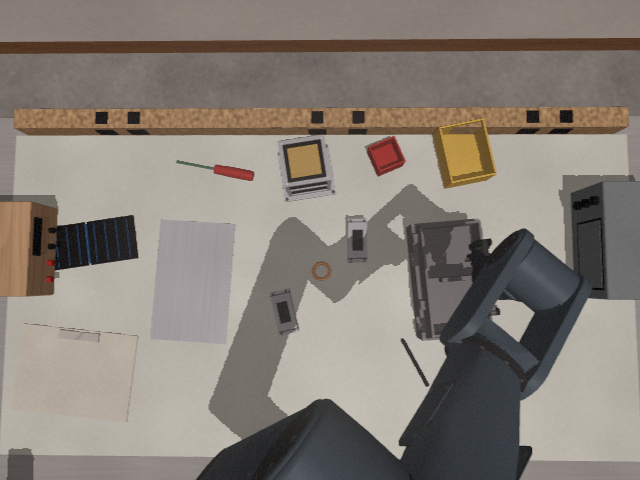

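Request:
jog_arm([
  [-1,[8,-15,0],-8.5],
  [-1,[18,-33,0],-17],
  [-1,[28,-52,0],-25.5],
  [-1,[40,-73,0],-34],
  [-1,[52,-94,0],-42.5],
  [-1,[64,-116,0],-51],
  [-1,[76,-138,10],-59.5],
  [-1,[90,-162,20],-68],
  [-1,[103,-186,40],-76.5],
  [-1,[113,-204,60],-84],
  [-1,[113,-204,80],-84],
  [-1,[113,-204,90],-84],
])

```text
time: 44.2
eef_pos: [0.6255, -0.0958, 0.1463]
tcp_rot: [0.71, 0.704, -0.002, -0.003]
wrist_force: [-2.0, 0.0, -0.3]
finger_gap: 0.998
```

```bash
python3 -c "
from h import *
go(.627,-.098,.032,90.4)"
```

```text
shift [ -2.4   2.3 114.3] turn -0.9 raw yaw 89.54 pos [ 0.6255 -0.0958  0.1463] j6 -1.891 gap 0.998 t 44.2
```

Request:
jog_arm([
  [-1,[-2,1,35],-0.9],
  [-1,[-2,1,75],-0.9],
  [-1,[-2,1,104],-0.9],
  [-1,[-2,1,112],-0.9],
  [-1,[-2,1,112],-0.9],
  [1,[-2,1,112],-0.9],
  [1,[-2,1,112],-0.9],
  [1,[-2,1,112],-0.9],
  [1,[-2,1,112],-0.9],
  [1,[-2,1,112],-0.9],
], grip_force=80)

```text
time: 45.2
eef_pos: [0.63, -0.0996, 0.0406]
tcp_rot: [0.705, 0.709, 0.001, 0.002]
wrist_force: [-0.7, 1.4, 7.1]
finger_gap: 0.519
```

```bash
python3 -c "
from h import *
go(.627,-.098,.032,90.4);feel()"
```

```text
shift [ 1.6 -3.   8.6] turn -0.0 raw yaw 90.35 pos [ 0.63   -0.0996  0.0406] j6 -1.909 gap 0.519 t 45.2
t 45.2 tool-frame torque [ 0.059   0.3048 -0.0266] F world [-0.7   1.45  7.14] pos [ 0.63   -0.0996  0.0406] quat [0.7049 0.7093 0.001  0.0015] gap 0.519
```

Request:
jog_arm([
  [1,[0,0,-10],0],
  [1,[0,0,-40],0],
  [1,[0,0,-80],0],
  [1,[0,0,-120],0],
  [1,[0,0,-160],0],
  [1,[0,0,-200],0],
  [1,[0,0,-200],0],
  [1,[0,0,-200],0],
])

```text
time: 46.0
eef_pos: [0.628, -0.0993, 0.2386]
tcp_rot: [0.705, 0.709, -0.0, 0.0]
wrist_force: [-0.8, 0.7, -5.1]
finger_gap: 0.522
```

```bash
python3 -c "
from h import *
import numpy as np
C=np.array([.5345,-.313]);a=np.radians(5.4);e=np.array([np.cos(a),np.sin(a)])
print(C+.062*e,C-.062*e)
feel()
go(*(C+.062*e),.23,5.4)"
```

```text
[ 0.59622484 -0.30716528] [ 0.47277516 -0.31883472]
t 46.0 tool-frame torque [-0.0055 -0.0052 -0.0374] F world [-0.81  0.71 -5.07] pos [ 0.628  -0.0993  0.2386] quat [ 7.048e-01  7.094e-01 -1.000e-04  1.000e-04] gap 0.522
shift [-207.6  -33.1    8.7] turn 85.0 raw yaw 90.37 pos [ 0.628  -0.0993  0.2386] j6 -1.909 gap 0.522 t 46.0
```

Request:
jog_arm([
  [1,[-8,-1,0],6],
  [1,[-22,-3,0],14],
  [1,[-38,-6,0],22],
  [1,[-56,-9,0],30],
  [1,[-75,-12,0],38],
  [1,[-95,-15,0],46],
  [1,[-117,-19,0],54],
  [1,[-140,-22,0],62],
  [1,[-163,-26,0],70],
  [1,[-186,-30,0],78],
  [1,[-207,-33,0],85],
  [1,[-207,-33,0],85],
])

```text
time: 47.2
eef_pos: [0.5948, -0.3091, 0.2344]
tcp_rot: [0.999, 0.045, -0.003, -0.001]
wrist_force: [0.1, 0.3, -5.8]
finger_gap: 0.524
```

Request:
jog_arm([
  [1,[0,0,0],0],
  [1,[0,0,0],0],
  [1,[0,0,0],0],
])

```text
time: 47.5
eef_pos: [0.5967, -0.3052, 0.2373]
tcp_rot: [0.999, 0.048, -0.001, -0.001]
wrist_force: [-0.0, 0.5, -5.1]
finger_gap: 0.519
```

Run:
```python
from h import *
c=Cam("top");s=Cam("scene")
go(.5962,-.3072,.1036,5.4)
cv2.imwrite("pics/b_top.png",c.img); s.img=(255*(s.img/255.)**.6).astype(np.uint8); s.crop((100,180,320,390),3.5,"pics/b_s.png")
```

```text
shift [ -0.9   1.6 134.4] turn 0.0 raw yaw 5.44 pos [ 0.5971 -0.3056  0.238 ] j6 -0.735 gap 0.52 t 47.6
```

View pics/b_s.png

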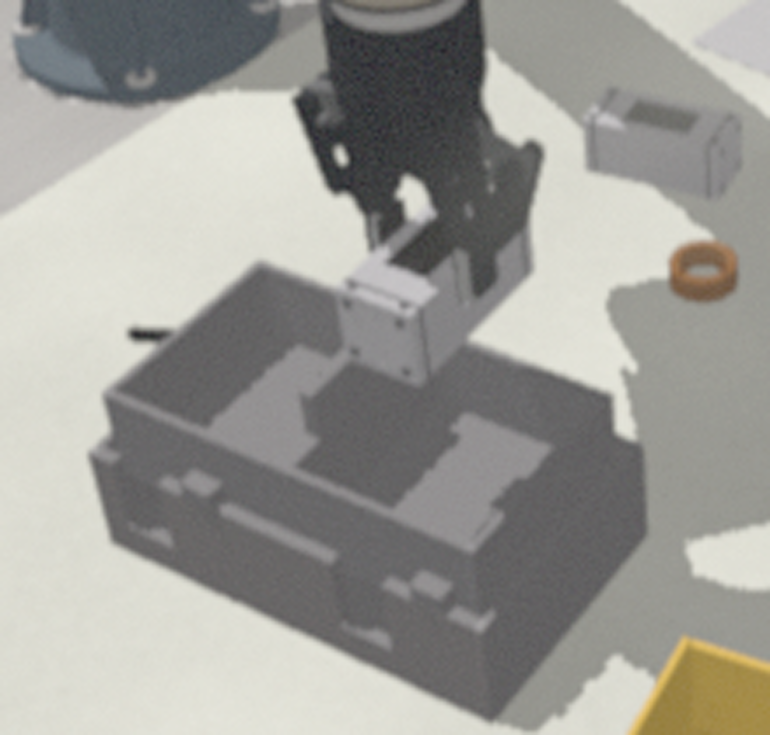

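Request:
jog_arm([
  [1,[-1,2,25],0],
  [1,[-1,2,55],0],
  [1,[-1,2,85],0],
  [1,[-1,2,110],0],
  [1,[-1,2,124],0],
  [1,[-1,2,130],0],
  [1,[-1,2,130],0],
  [1,[-1,2,130],0],
])

```text
time: 48.4
eef_pos: [0.5968, -0.3092, 0.1096]
tcp_rot: [0.999, 0.047, 0.001, 0.001]
wrist_force: [0.2, 0.4, -4.2]
finger_gap: 0.523
```

Run:
```python
from h import *
feelavg(4)
go(.5962,-.3072,.1036,5.4)
```

```text
t 48.6 T [ 0.0373 -0.0002  0.0223] +- [0.0131 0.0033 0.0222] F [ 0.05  0.25 -4.69] J [ 4.3000e-02 -5.3398e+01 -1.5721e+01 -1.9000e-02 -2.6000e-02 -0.0000e+00] +- [0.008 0.087 0.031 0.001 0.003 0.   ] pos [ 0.5965 -0.3092  0.1095]
shift [-0.1 -2.   5.9] turn -0.0 raw yaw 5.36 pos [ 0.5965 -0.3092  0.1095] j6 -0.738 gap 0.522 t 48.6
```

Request:
jog_arm([
  [1,[0,0,2],0],
  [1,[0,0,4],0],
  [1,[0,0,5],0],
  [1,[0,0,6],0],
  [1,[0,0,6],0],
  [-0.15,[0,0,6],0],
  [-0.3,[0,0,6],0],
  [-0.3,[0,0,6],0],
  [-0.3,[0,0,-20],0],
  [-0.3,[0,0,-60],0],
  [-0.3,[0,0,-100],0],
  [-0.3,[0,0,-130],0],
])

```text
time: 49.8
eef_pos: [0.5955, -0.3092, 0.2407]
tcp_rot: [0.999, 0.047, -0.0, 0.001]
wrist_force: [0.7, -0.3, 0.2]
finger_gap: 0.648
```

Run:
```python
from h import *
c=Cam("top");s=Cam("scene")
for o in housings(c): 
  if o[0]>200 and 200<o[1]<400: print(*[np.round(x,3) for x in o])
go(.454,.077,.2,103.4)
s.img=(255*(s.img/255.)**.6).astype(np.uint8); s.crop((100,180,320,390),3.5,"pics/b2.png")
```

```text
283.361 311.744 [0.454 0.076] 13.224 219 [0.025 0.05 ]
shift [-107.  -399.6   40.6] turn -98.0 raw yaw 5.36 pos [ 0.5976 -0.3106  0.244 ] j6 -0.738 gap 0.654 t 49.9
```

View pics/b2.png

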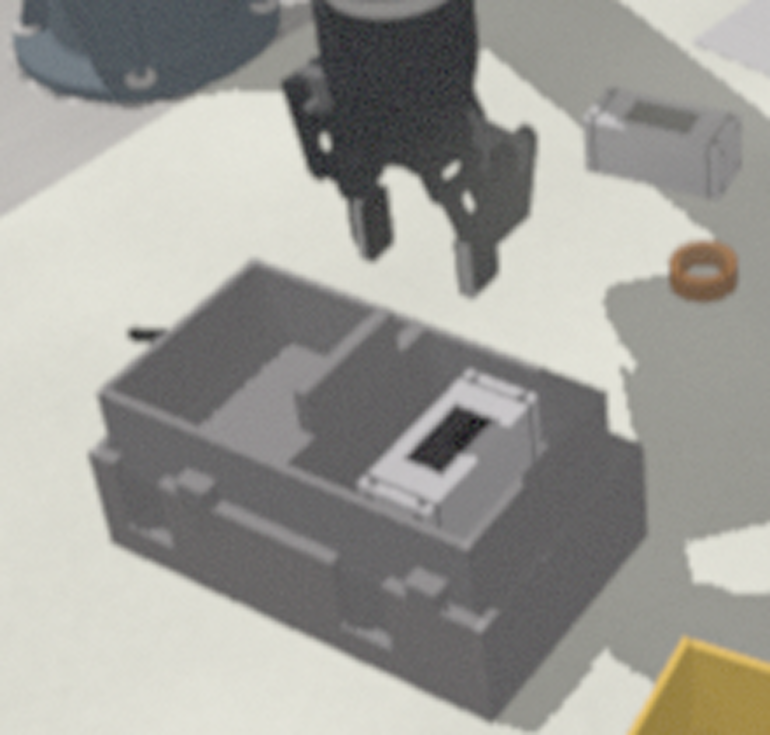

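Request:
jog_arm([
  [-0.8,[-5,-20,0],-8.5],
  [-0.8,[-14,-52,0],-17],
  [-0.8,[-23,-86,0],-25.5],
  [-0.8,[-32,-120,0],-34],
  [-0.8,[-42,-156,0],-42.5],
  [-0.8,[-51,-192,0],-51],
  [-0.8,[-61,-228,0],-59.5],
  [-0.8,[-71,-264,0],-68],
  [-0.8,[-80,-300,10],-76.5],
  [-0.8,[-90,-336,25],-85],
  [-0.8,[-100,-372,40],-93.5],
  [-0.8,[-107,-400,60],-98],
])

```text
time: 51.1
eef_pos: [0.4499, 0.0808, 0.1776]
tcp_rot: [0.618, 0.786, -0.001, -0.001]
wrist_force: [1.1, 0.3, 0.0]
finger_gap: 0.905
```

Request:
jog_arm([
  [-1,[0,0,30],0],
  [-1,[0,0,30],0],
  [-1,[0,0,30],0],
])

```text
time: 51.4
eef_pos: [0.4515, 0.0792, 0.1479]
tcp_rot: [0.62, 0.785, -0.001, -0.001]
wrist_force: [-0.1, 0.6, 0.4]
finger_gap: 0.999
```

```bash
python3 -c "
from h import *
c=Cam('top')
for o in housings(c): 
  if o[0]>200 and 200<o[1]<400: print(*[np.round(x,3) for x in o])
go(.453,.078,.036,103.4)"
```

```text
444.553 239.33 [ 0.629 -0.31 ] -84.06 197 [0.012 0.098]
451.252 251.675 [ 0.599 -0.326] -84.902 234 [0.027 0.05 ]
shift [ -1.    0.3 112.6] turn -0.1 raw yaw 103.33 pos [0.4525 0.0789 0.1486] j6 -1.874 gap 0.999 t 51.45
```

Request:
jog_arm([
  [-1,[-1,0,35],0],
  [-1,[-1,0,75],0],
  [-1,[-1,0,104],0],
  [-1,[-1,0,113],0],
  [-1,[-1,0,113],0],
  [1,[-1,0,113],0],
  [1,[-1,0,113],0],
  [1,[-1,0,113],0],
  [1,[-1,0,113],0],
  [1,[-1,0,113],0],
])

```text
time: 52.45
eef_pos: [0.4534, 0.0785, 0.037]
tcp_rot: [0.62, 0.785, 0.001, 0.001]
wrist_force: [-0.1, 0.1, 7.7]
finger_gap: 0.526
```

```bash
python3 -c "
from h import *
feel()"
```

```text
t 52.45 tool-frame torque [0.0805 0.0839 0.0163] F world [-0.15  0.07  7.68] pos [0.4534 0.0785 0.037 ] quat [0.62   0.7846 0.0009 0.0013] gap 0.526
```

Request:
jog_arm([
  [1,[0,0,-10],0],
  [1,[0,0,-40],0],
  [1,[0,0,-80],0],
  [1,[0,0,-120],0],
  [1,[0,0,-160],0],
  [1,[0,0,-200],0],
  [1,[0,0,-200],0],
  [1,[0,0,-200],0],
])

```text
time: 53.25
eef_pos: [0.4519, 0.0786, 0.2362]
tcp_rot: [0.62, 0.785, 0.0, 0.001]
wrist_force: [-1.3, -0.5, -5.3]
finger_gap: 0.519
```

Run:
```python
from h import *
feel()
c=Cam('top'); c.img=(255*(c.img/255.)**.5).astype(np.uint8); c.crop((395,205,505,350),4,"pics/stk.png")
go(.4725,-.3188,.235,5.4)
```

```text
t 53.25 tool-frame torque [-0.0187  0.0331 -0.0455] F world [-1.33 -0.45 -5.32] pos [0.4519 0.0786 0.2362] quat [6.200e-01 7.846e-01 5.000e-04 7.000e-04] gap 0.519
shift [-3.916e+02 -7.100e+01 -2.000e-01] turn 98.0 raw yaw 103.37 pos [0.451  0.0786 0.2349] j6 -1.876 gap 0.518 t 53.3
```

View pics/stk.png

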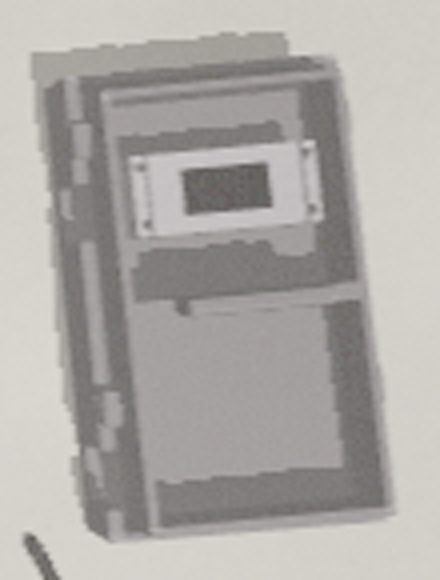

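Run:
```python
from h import *
c=Cam('top'); P=[(101,92),(340,68),(397,514),(151,535)]
Q=np.array([c.onz(np.array(p)/4+[395,205],.118)[:2] for p in P]); print(Q.round(4),Q.mean(0))
for a,b in((0,1),(1,2),(2,3),(3,0)): print(np.linalg.norm(Q[a]-Q[b]))
d=Q[0]+Q[1]-Q[2]-Q[3]; print(np.degrees(np.arctan2(d[1],d[0])))
print("B",c.onz(np.array((227,188))/4+[395,205],.109))
```

```text
[[ 0.6477 -0.238 ]
 [ 0.6614 -0.3722]
 [ 0.4133 -0.3977]
 [ 0.4012 -0.2621]] [ 0.53088989 -0.31748714]
0.13494167537646415
0.24936619085137596
0.1360676070406615
0.2476909080228388
5.729256726885686
B [ 0.59414791 -0.31001704  0.109     ]
```

Request:
jog_arm([
  [1,[-10,-2,0],6],
  [1,[-35,-6,0],14],
  [1,[-70,-12,0],22.5],
  [1,[-108,-19,0],31],
  [1,[-146,-26,0],39.5],
  [1,[-184,-33,0],48],
  [1,[-222,-40,0],56.5],
  [1,[-260,-47,0],65],
  [1,[-298,-54,0],73.5],
  [1,[-336,-61,0],82],
  [1,[-374,-68,0],90],
  [1,[-394,-71,0],98],
])

```text
time: 54.55
eef_pos: [0.4735, -0.324, 0.2325]
tcp_rot: [0.999, 0.043, -0.001, -0.001]
wrist_force: [0.8, 0.2, -3.4]
finger_gap: 0.526
```

Request:
jog_arm([
  [1,[0,0,0],0],
  [1,[0,0,0],0],
  [1,[0,0,0],0],
])

```text
time: 54.85
eef_pos: [0.4735, -0.3193, 0.2336]
tcp_rot: [0.999, 0.048, -0.002, -0.002]
wrist_force: [-0.6, 0.5, -3.8]
finger_gap: 0.528
```

Run:
```python
from h import *
go(.471,-.3215,.10,5.5)
s=Cam("scene");s.img=(255*(s.img/255.)**.6).astype(np.uint8); s.crop((100,180,320,390),3.5,"pics/c_s.png")
```

```text
shift [ -2.3   2.5 133.6] turn -0.0 raw yaw 5.46 pos [ 0.4735 -0.3193  0.2336] j6 -0.885 gap 0.528 t 54.85
```

View pics/c_s.png

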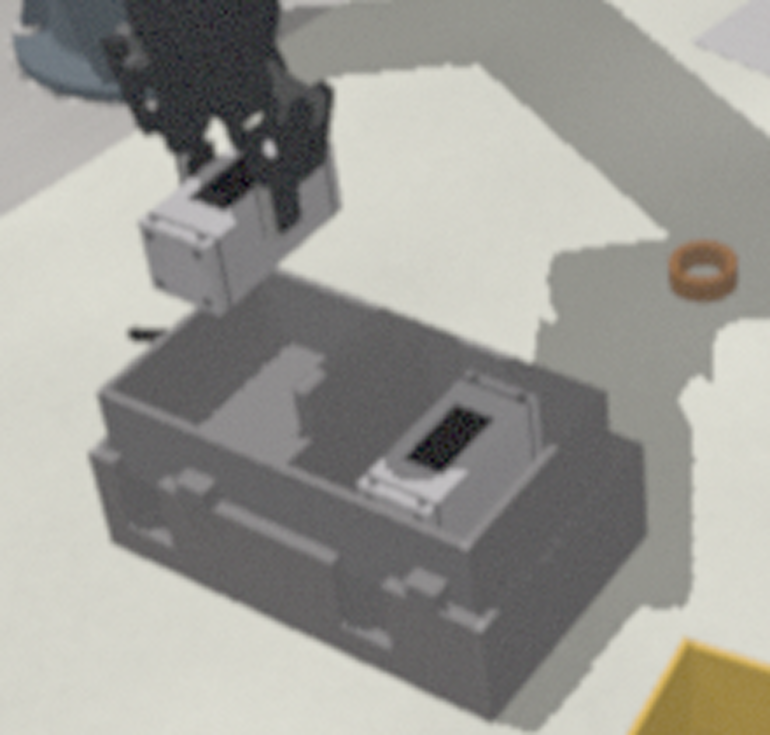

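Request:
jog_arm([
  [1,[-2,2,25],0],
  [1,[-2,2,55],0],
  [1,[-2,2,85],0],
  [1,[-2,2,110],0],
  [1,[-2,2,122],0],
  [1,[-2,2,127],0],
  [1,[-2,2,127],0],
  [1,[-2,2,127],0],
])

```text
time: 55.7
eef_pos: [0.4702, -0.3213, 0.1078]
tcp_rot: [0.999, 0.048, -0.003, -0.002]
wrist_force: [-6.3, 0.3, -5.1]
finger_gap: 0.525
```

Run:
```python
from h import *
feelavg(4)
go(.471,-.3215,.10,5.5)
```

```text
t 55.9 T [ 0.0699 -0.7497  0.0234] +- [0.0095 0.0054 0.0113] F [-5.67 -0.24 -4.76] J [ 2.0760e+00 -4.6485e+01 -1.4582e+01  7.4300e-01 -9.5900e-01 -2.6000e-02] +- [0.003 0.075 0.019 0.001 0.003 0.001] pos [ 0.4703 -0.3214  0.108 ]
shift [0.7 0.2 8. ] turn -0.0 raw yaw 5.49 pos [ 0.4703 -0.3214  0.108 ] j6 -0.889 gap 0.521 t 55.9
```

Request:
jog_arm([
  [1,[0,0,-10],0],
  [1,[-4,0,-10],0],
  [1,[-9,0,-10],0],
  [1,[-9,0,-5],0],
  [1,[-9,0,0],0],
  [1,[-9,0,3],0],
  [1,[-9,0,3],0],
  [1,[-9,0,3],0],
])

```text
time: 56.7
eef_pos: [0.4637, -0.3242, 0.1049]
tcp_rot: [0.999, 0.047, -0.0, -0.0]
wrist_force: [0.3, -0.9, -3.2]
finger_gap: 0.524
```

Run:
```python
from h import *
feelavg(4)
go(.471,-.3215,.10,5.5)
```

```text
t 56.9 T [0.0336 0.0074 0.0001] +- [0.0148 0.0231 0.0101] F [ 0.01 -0.01 -3.58] J [-4.0000e-03 -4.5019e+01 -1.1752e+01 -2.2000e-02 -3.1000e-02  0.0000e+00] +- [0.    0.013 0.016 0.    0.002 0.   ] pos [ 0.4639 -0.3244  0.1054]
shift [ 7.4 -2.2  5.4] turn -0.1 raw yaw 5.36 pos [ 0.4639 -0.3244  0.1054] j6 -0.901 gap 0.527 t 56.9
```

Request:
jog_arm([
  [1,[0,0,2],0],
  [1,[0,0,4],0],
  [1,[0,0,5],0],
  [1,[0,0,5],0],
  [1,[0,0,5],0],
  [-0.15,[0,0,5],0],
  [-0.22,[0,0,5],0],
  [-0.22,[0,0,5],0],
  [-0.22,[0,0,5],0],
])

```text
time: 57.8
eef_pos: [0.4639, -0.3245, 0.1007]
tcp_rot: [0.999, 0.047, 0.0, 0.0]
wrist_force: [-0.5, -0.1, 0.4]
finger_gap: 0.612
```

Run:
```python
from h import *
feelavg(3)
```

```text
t 57.95 T [0.0139 0.0018 0.0059] +- [0.0021 0.0228 0.0084] F [ 0.37  0.06 -0.15] J [-3.0000e-03 -4.3082e+01 -1.0813e+01 -0.0000e+00 -3.0000e-03 -0.0000e+00] +- [0.    0.003 0.002 0.    0.    0.   ] pos [ 0.4638 -0.3243  0.1005]
```

Released without contact. I'll go up and away toward the middle of the bench.

Request:
jog_arm([
  [-0.22,[0,0,-10],0],
  [-0.22,[0,0,-40],0],
  [-0.22,[0,0,-80],0],
  [-0.22,[0,0,-120],0],
  [-0.22,[0,0,-150],0],
  [-0.22,[0,-40,-160],0],
  [-0.22,[0,-85,-160],0],
  [-0.22,[0,-130,-160],0],
  [-0.22,[0,-175,-160],0],
  [-0.22,[0,-220,-160],0],
  [-0.22,[0,-265,-160],0],
  [-0.22,[0,-310,-160],0],
])

```text
time: 59.15
eef_pos: [0.4343, -0.014, 0.2611]
tcp_rot: [0.999, 0.046, 0.001, 0.0]
wrist_force: [0.2, 0.7, -0.3]
finger_gap: 0.611
```

Run:
```python
from h import *
for i in range(4): c=Cam("top")
s=Cam("scene")
for k,b,n in((c,(395,205,505,350),"f_t"),(s,(110,220,300,390),"f_s")):
    k.img=(255*(k.img/255.)**.5).astype(np.uint8); k.crop(b,4,f"pics/{n}.png")
```

```text
(no output)
```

View pics/f_t.png

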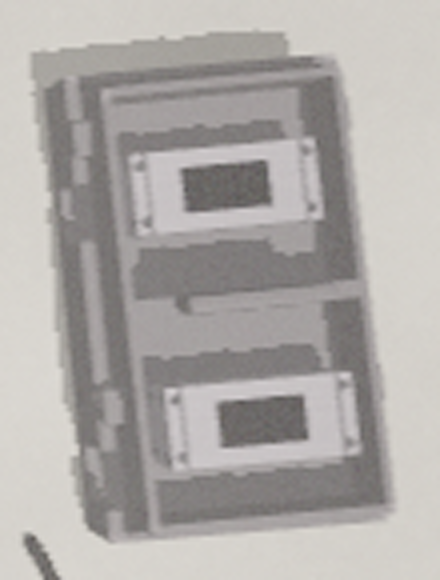

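View pics/f_s.png

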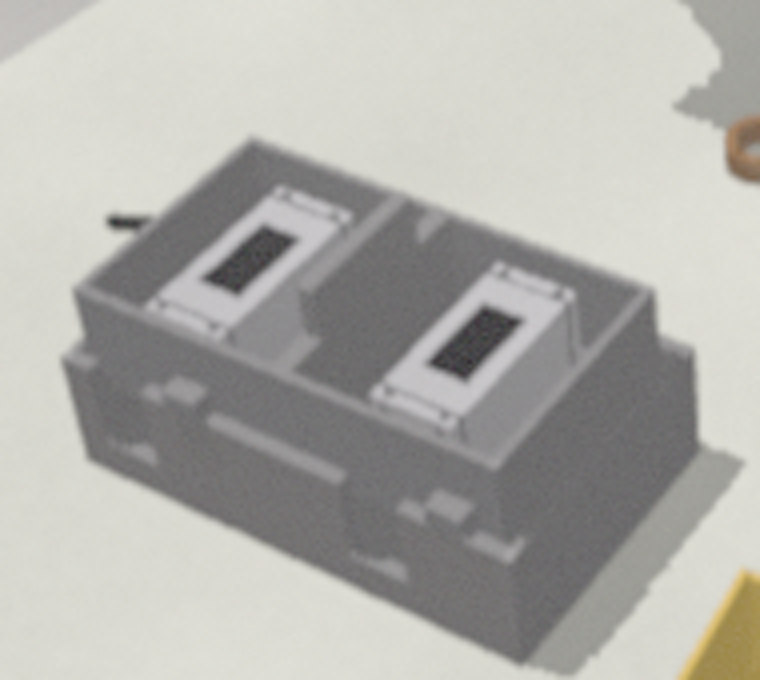

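The top view shows both rattlers lying flat, one in each compartment, centred at about (228,187) and (262,420) in the crop. The tray outline is where it was and its lugs are on the rim. I'm handing in.

```bash
python3 -c "
from station import bot
print(bot.hand_in())"
```

```text
the job is handed in; nothing more can be done
None
```

The job is finished and handed in at about 60 s of the 210 s allowed; the hand-in reports no verdict.

- **Small tray out:** I lifted it from the big tray, turned it half a turn and set it on the sheet.
- **Shake test:** three housings were present.
  - The one first at (0.62, 0.09) was sound: its moment stayed between -0.007 and -0.019 N m whichever way I jerked it. It went into the big tray.
  - The two at (0.63, -0.10) and (0.45, 0.08) rattle. Their moments swung from -0.05 to +0.045 and from -0.04 to +0.07 N m.
- **Stacking:** the small tray sits on the rim, turned half a turn, with one rattling housing lying in each compartment.

**Last checks:**
- The stacked tray measured about 2–4 mm from the big tray's centre (limits 14 mm and 12 mm) and its yaw agreed to about 0.4°. I measured this before placing the second rattler; the pictures afterwards showed the tray in the same place.
- In the last pictures the lugs are on the rim and both rattlers look flat. I judged level by eye rather than measuring it.
- I last saw the sound housing, in position in the big tray, before the small tray covered it.
- The satellite was not touched.

**Light contacts:** two happened on the way, both corrected by lifting slightly and shifting:
- about 4 N sideways as the small tray first entered the rim;
- about 6 N, probably the gripper against the small tray's rib, while lowering the second rattler.

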